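# Set rinsed tiles to dry and start the key-switched blower

## Robot

A 6-joint arm with a two-finger parallel gripper is mounted at the origin on the work surface. World frame = base frame: x ahead of the robot, y to its left, z up, the work surface at z = 0. Lengths are in mm, angles in rad, forces in N, time in s.
With the tool pointing down it reaches from about 300 to 775 mm from the base axis. Payload 14.6 kg.
Tool frame: the origin (TCP) lies at the very end of the fingers, on their centre line; the grasp point (between the pads) lies 19 mm behind it; z points along the fingers, y is the line along which they close (so a half turn about z gives the same grasp; the last joint's range is limited). The gripper opens to 94 mm and grips with 3 to 60 N. Pads are 16 mm wide; open, the fingers measure 119 mm over their backs; the gripper's body (75 mm by 177 mm) begins 78 mm behind the grasp point.
Start: joints at [-1.296, 0.3, 1.521, -0, 1.321, -0.067], TCP at [184.344, -518.176, 205.446] pointing down, gripper open.
Joint ranges: [-3.03, 3.03], [-0.79, 2.21], [0.23, 2.52], [-1.04, 4.18], [0, 3.07], [-2.55, 2.55]. Speed limits (rad/s): [2.22, 2.22, 2.57, 3.14, 3.14, 3.14].

## Interface

Orientations are given as [roll, pitch, yaw] about the fixed x, y, z axes, in that order (R = Rz(yaw) Ry(pitch) Rx(roll)).
In Python, from cell import manip gives the robot as it stands.
- The arm moves only by the tool servo_tool, never from a script. Its argument "motion" is a list that holds one entry, the list of rows, each a list of 7 numbers: the shift along the world's x, y, z as a fraction of full scale, then the turn, a rotation vector about the world's x, y, z as a fraction of full scale, then the closure, from 0 (fully open) to 1 (shut). In form: [[[x, y, z, rx, ry, rz, gripper], ...]]. A call has 1 to 10 rows; each row is the pose to reach, as a shift and turn from the pose commanded when the call began, turning the shorter way round; what a row does not reach only later rows make up. Full scale, the value 1, is 0.5 m for a shift and pi rad for a turn. A row lasts 1/10 s, in which the tool goes at most 50 mm and 8.59 degrees, less where a joint would pass 70% of its speed; a pose out of reach is approached as far as the arm can. A call with a number of a shift or a turn outside -1 to 1 is refused whole. A call with a gripper value outside its range is refused whole. The fingers move at their own pace and stop on an object; "newtons" is the grip in N (left out, the last holds). Time passes only in rows, so rows that repeat a pose let the fingers close. It gives the time, the measured TCP pose, the force, the opening and the grip force at its end, in the units of the state.
- manip.read_state(): the state, without advancing time (a new reading comes with each control period).
- manip.camera(name): name is "scene" or "top"; returns a dict with "frame" (400x640x3 uint8, red, green, blue), "range_z" (400x640 float32, mm along the optical axis (not along the pixel's ray), 0 where there is no reading), "vfov" (degrees; the focal length in pixels is half the picture's height over the tangent of half this angle, whatever the lens; pixels are square), "cx", "cy" (the principal point, pixels), "cam_to_world" (4x4, takes a point from camera to world coordinates). Camera axes: x right, y down, z forward; pixel columns grow to the right and rows downward; lengths in mm; the calibration is good to about 2 mm. A picture is of the moment at which its call begins.
- manip.sign_off(): hands the job in; it is judged then, once.
The state is a dict: "clock": time; "joints": joint angles; "qd": joint speeds; "effort": joint torques, N m; "eef_pos": TCP position; "eef_rot": TCP orientation; "wrist_force": force on the tool from outside, world axes, zero at the start; "moment": the same for the moment, N m; "finger_gap": finger opening in mm; "finger_force": force on a finger pad.
Only numpy, scipy, OpenCV 4.12 (cv2) and the standard library are available. Lean on these libraries where they do the work, as an engineer would, in place of code of your own. Each camera call takes 0.05 s, during which the arm holds its last target. There are 200 camera calls.

## Task

Set all the rinsed tiles to dry: lean each on the drying rack, standing on a short end with its foot on the tray behind the front lip and its top resting back against the rail. Then take the key from its block, put it fully into the blower's key switch with its bit in the notch, turn it clockwise to the stop (from the red dot to the green dot) and press the green start button. Last, leaving the switch on, take the key out and put it back in its block; knock over neither glaze jar.

Things in the scene. Friction and masses are not known exactly. Their poses are not given: they have to be found in the camera images.
- tile1: terracotta red unglazed ceramic (bisque) tile, 120 x 50 x 10 mm, 0.13 kg; starts lying flat on the bench. Not every start has it (None when absent). Origin: the tile's centre; x along its 120 mm length, y across its 50 mm width, z across its 10 mm thickness. Both faces and both ends are alike.
- tile2: buff unglazed ceramic (bisque) tile, 120 x 50 x 10 mm, 0.13 kg; starts lying flat on the bench. Not every start has it (None when absent). Origin: the tile's centre; x along its 120 mm length, y across its 50 mm width, z across its 10 mm thickness. Both faces and both ends are alike.
- tile3: white unglazed ceramic (bisque) tile, 120 x 50 x 10 mm, 0.13 kg; starts lying flat on the bench. Not every start has it (None when absent). Origin: the tile's centre; x along its 120 mm length, y across its 50 mm width, z across its 10 mm thickness. Both faces and both ends are alike.
- tile4: black unglazed ceramic (bisque) tile, 120 x 50 x 10 mm, 0.13 kg; starts lying flat on the bench. Not every start has it (None when absent). Origin: the tile's centre; x along its 120 mm length, y across its 50 mm width, z across its 10 mm thickness. Both faces and both ends are alike.
- rack: fixed steel drying rack. Origin: centre of its underside; x from front lip to rail, y along the rail, z up. Tray 130 mm (x) by 370 mm (y), floor 20 mm above the bench; end cheeks 5 mm thick at y = -182 and +182 mm, 86 mm high. A tile with its foot behind the lip rests against the rail at about 45 degrees. Tiles may stand anywhere along it; four fit at 80 mm spacing.
- lip (a point): middle of the rack's front lip, on the top of its inner face: in the rack's frame x = -57, y = 0, z = 35 mm. The lip is 8 mm thick, runs the whole 370 mm, and stands 15 mm above the tray floor.
- rail (a point): middle of the rack's rail, on its axis: in the rack's frame x = 21, y = 0, z = 83 mm. Round bar, 12 mm diameter, along the rack's y from cheek to cheek; nothing stands between lip and rail.
- key: switch key, 80 mm tall, 0.06 kg, standing in its parking block, loose fit. Origin: centre of the shaft's tip, z up. Shaft 12 mm diameter; a bit (side tab) 6 mm wide sticks out to 13 mm from the axis towards +x, 3 to 22 mm above the tip. Stop collar 32 mm across at 28 to 34 mm. Red head to grip at 34 to 80 mm, 40 mm along x, 12 mm thick along y, its +x edge yellow.
- keyblock: fixed wooden parking block for the key, 74 x 74 mm, 40 mm high. Origin: centre of its underside, under the hole; x towards its slot (white line), where the parked key's bit points. Hole 17 mm square, slot 11 mm wide reaching 16.5 mm from the axis, open down to the bench. Parked, the key's collar lies on the block, its tip 12 mm above the bench.
- blower: fixed white warm-air blower, 160 mm (x) by 220 mm (y), top 100 mm above the bench. Origin: centre of its underside; x away from the robot side. On top stand the key switch (34 mm high, at x = -20, y = +55 mm) and the start button (at x = -20, y = -55 mm).
- keyway (a point): centre of the keyhole's mouth on the key switch, an upright cylinder 52 mm across. The frame turns with it: x points to the notch (white line) that takes the key's bit, z up. Shaft hole 14 mm square; notch 8 mm wide, reaching 14.5 mm from the axis; both 34 mm deep. Fully in, the key's collar lies on the mouth, its tip 28 mm below.
- switch (a joint): angle of the key switch in rad, growing clockwise seen from above: 0 is off (notch at the red dot), 1.2 is the stop at on (green dot); starts near off. Turning takes about 0.05 N m and it stays where left. The notch leaves the key a play of about 0.15 rad.
- start_top (a point): centre of the top of the green start button, 32 mm across, pressed straight down.
- start (a joint): travel of the start button in m: 0 up, 0.006 fully down (about 5 N); springs back. It counts as pressed beyond 0.004.
- jar1: closed glaze jar with a blue cap, 62 mm across, 85 mm high, full; a bystander, not to be knocked over. Origin: centre of its underside.
- jar2: closed glaze jar with a yellow cap, 62 mm across, 85 mm high, full; a bystander, not to be knocked over. Origin: centre of its underside.
Things that resemble listed ones, but are neither listed nor needed, are in the scene too. What is meant by the key is not blue or pink, and is the larger of those in its own colour.

How it is judged (in metres and radians):
On the way, in this order (a step that is already met when the one before it is completed fails the run):
1. every tile leans on the rack, let go and at rest (angle between the z axis of tile1 and the z axis of rack, either way round between 0.62 and 1.08 rad and x of tile1 in the frame of rack between -0.05 and 0.02 m and y of tile1 in the frame of rack between -0.18 and 0.18 m and z of tile1 in the frame of rack between 0.05 and 0.09 m and angle between the y axis of each of tile1, tile2, tile3, tile4 and the y axis of rack, either way round below 0.35 rad and linear speed of each of tile1, tile2, tile3, tile4 below 0.03 m/s and angle between the z axis of tile2 and the z axis of rack, either way round between 0.62 and 1.08 rad and x of tile2 in the frame of rack between -0.05 and 0.02 m and y of tile2 in the frame of rack between -0.18 and 0.18 m and z of tile2 in the frame of rack between 0.05 and 0.09 m and angle between the z axis of tile3 and the z axis of rack, either way round between 0.62 and 1.08 rad and x of tile3 in the frame of rack between -0.05 and 0.02 m and y of tile3 in the frame of rack between -0.18 and 0.18 m and z of tile3 in the frame of rack between 0.05 and 0.09 m and angle between the z axis of tile4 and the z axis of rack, either way round between 0.62 and 1.08 rad and x of tile4 in the frame of rack between -0.05 and 0.02 m and y of tile4 in the frame of rack between -0.18 and 0.18 m and z of tile4 in the frame of rack between 0.05 and 0.09 m and contact force between the fingers and tile1 below 0.1 N and contact force between the fingers and tile2 below 0.1 N and contact force between the fingers and tile3 below 0.1 N and contact force between the fingers and tile4 below 0.1 N), for 0.2 s.
2. the key is fully in the key switch (horizontal distance between key and keyway below 0.004 m and z of key in the frame of keyway below -0.023 m and angle between key's own z axis and vertical below 0.12 rad), for 0.2 s.
3. the key switch is turned to its on stop, with the key in (all of step 2 and value of joint switch above 1.07 rad), for 0.2 s.
4. the start button is pressed with the switch on (value of joint switch above 1.07 rad and value of joint start above 0.004 m), for 0.05 s.
At the end, for the whole second after the job is handed in: Every tile leans on the rack, foot between lip and rail, 36 to 62 degrees from flat, within 20 degrees of square to the rail, at rest; the key switch is within 0.13 rad of its on stop; the key stands in its block, within 6 mm of the hole's axis and 5 mm of fully down (angle between the z axis of tile1 and the z axis of rack, either way round between 0.62 and 1.08 rad and x of tile1 in the frame of rack between -0.05 and 0.02 m and y of tile1 in the frame of rack between -0.18 and 0.18 m and z of tile1 in the frame of rack between 0.05 and 0.09 m and angle between the y axis of each of tile1, tile2, tile3, tile4 and the y axis of rack, either way round below 0.35 rad and linear speed of each of tile1, tile2, tile3, tile4, key below 0.03 m/s and angle between the z axis of tile2 and the z axis of rack, either way round between 0.62 and 1.08 rad and x of tile2 in the frame of rack between -0.05 and 0.02 m and y of tile2 in the frame of rack between -0.18 and 0.18 m and z of tile2 in the frame of rack between 0.05 and 0.09 m and angle between the z axis of tile3 and the z axis of rack, either way round between 0.62 and 1.08 rad and x of tile3 in the frame of rack between -0.05 and 0.02 m and y of tile3 in the frame of rack between -0.18 and 0.18 m and z of tile3 in the frame of rack between 0.05 and 0.09 m and angle between the z axis of tile4 and the z axis of rack, either way round between 0.62 and 1.08 rad and x of tile4 in the frame of rack between -0.05 and 0.02 m and y of tile4 in the frame of rack between -0.18 and 0.18 m and z of tile4 in the frame of rack between 0.05 and 0.09 m and value of joint switch above 1.07 rad and horizontal distance between key and keyblock below 0.006 m and height (world z) of key below 0.017 m and angle between key's own z axis and vertical below 0.15 rad); the robot touches nothing.
It fails at once if a glaze jar is knocked over (angle between any of jar1, jar2's own z axis and vertical above 0.6 rad).
Of tile1, tile2, tile3, tile4 only 2 to 4 are there at a start; the rules pass over those that are not, and their reading is None.
At some moment in a run one of tile1, tile2, tile3, tile4 may be knocked a few centimetres aside while the robot is not near it.
It also fails if it takes over 210 s, if anything falls off the work surface, if the arm or the gripper's body presses on something with over 40 N, if the wrist force passes 120 N, or if a joint passes its speed limit or range.

## Working session

There is one attempt and no reset: what is moved stays moved. The work goes in short steps, Python scripts to look and compute and a tool call to move; the robot and the scene stay as the last step left them, time stands still between calls to the robot, and variables do not carry over. Pictures are saved under pics/ and viewed, at most 14 in all, crops included, and the job is handed in when it is done.

Besides the shell and the picture viewer there is one more tool, called as name([rows], argument=value, ...), one row to a line, values as JSON. servo_tool: Moves the arm, as the interface text tells. Its arguments: {"type":"object","properties":{"motion":{"type":"array"},"newtons":{"type":"number"}},"required":["motion"]}

```bash
mkdir -p pics; ls
cat > h.py <<'E'
import numpy as np, cv2
from cell import manip
def cam(n):
    c=manip.camera(n); c['f']=200/np.tan(np.radians(c['vfov'])/2); c['T']=np.array(c['cam_to_world']); return c
def save(c,name,box=None,s=1):
    im=cv2.cvtColor(c['frame'],cv2.COLOR_RGB2BGR)
    if box: im=im[box[1]:box[3],box[0]:box[2]]
    cv2.imwrite('pics/'+name,cv2.resize(im,None,fx=s,fy=s,interpolation=cv2.INTER_CUBIC))
def ray(c,uv,z):
    uv=np.atleast_2d(uv).astype(float)
    d=np.c_[(uv[:,0]-c['cx'])/c['f'],(uv[:,1]-c['cy'])/c['f'],np.ones(len(uv))]@c['T'][:3,:3].T
    o=c['T'][:3,3]; return o+d*((z-o[2])/d[:,2])[:,None]
def cloud(c):
    v,u=np.mgrid[:400,:640]; Z=c['range_z'].astype(float)
    P=np.stack([(u-c['cx'])/c['f']*Z,(v-c['cy'])/c['f']*Z,Z],-1)@c['T'][:3,:3].T+c['T'][:3,3]
    P[Z==0]=np.nan; return P
E
python3 - <<'E'
from h import *
for n in('top','scene'):
    c=cam(n); save(c,n+'0.png'); print(n,c['f'],c['cx'],c['cy'],c['T'].round(2).tolist())
print(manip.read_state())
E
```

```text
pics
top 418.625309429376 321.9950451208714 196.59138698411573 [[-0.01, -0.99, 0.12, 377.26], [-1.0, 0.01, -0.01, -93.2], [0.01, -0.12, -0.99, 1118.6], [0.0, 0.0, 0.0, 1.0]]
scene 416.762752619741 319.5076794322298 203.20180329381992 [[0.07, 0.7, -0.71, 1158.75], [1.0, -0.06, 0.04, -136.15], [-0.01, -0.71, -0.7, 741.86], [0.0, 0.0, 0.0, 1.0]]
{'clock': 0.1, 'joints': array([-1.29561128e+00,  3.00403384e-01,  1.52150566e+00, -2.86604580e-05,
        1.32068941e+00, -6.66085346e-02]), 'qd': array([ 0.00011169, -0.00057889, -0.00024722, -0.00125643, -0.00156761,
       -0.00163821]), 'effort': array([ 4.63634660e-04, -5.32648051e+01, -3.53285801e+01,  7.08997459e-02,
        2.34483078e-02, -6.33535251e-05]), 'eef_pos': array([ 184.27123256, -517.97043526,  204.9553775 ]), 'eef_rot': array([-3.14058724e+00, -3.92450957e-05,  3.41800670e-01]), 'wrist_force': array([-0.04896431,  0.10979585,  0.57649067]), 'moment': array([0.02325569, 0.00774327, 0.00503478]), 'finger_force': 0.0, 'finger_gap': 94.11434420016343}
```

View pics/top0.png

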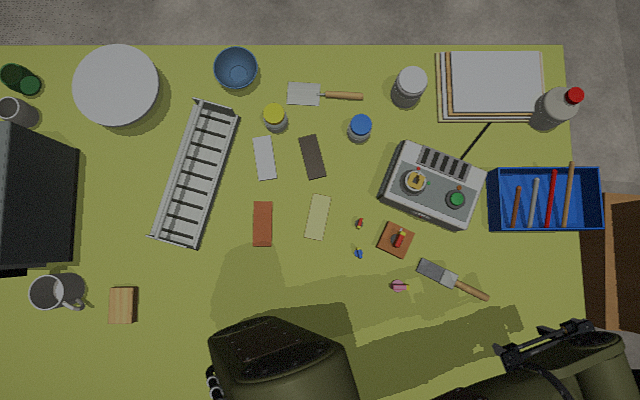

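View pics/scene0.png

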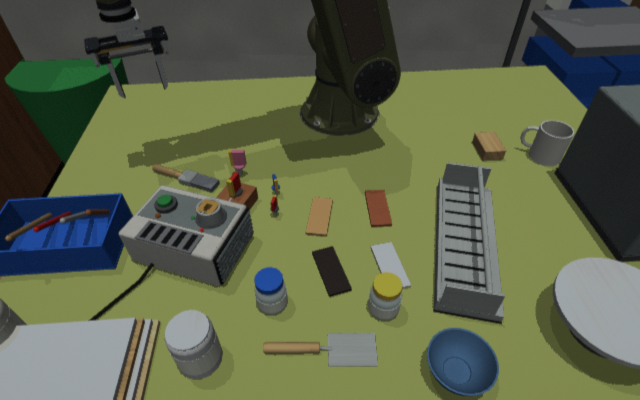

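The top view shows white (264,158), black (312,157), red (262,224) and buff (317,217) tiles. The rack is around (195,175), the blower at (434,185), and the key in its block at (397,239). The jars are at (274,115) and (361,126).

```bash
cat >> h.py <<'E'
def tiles(c,z=10):
    im=c['frame']; hsv=cv2.cvtColor(im,cv2.COLOR_RGB2HSV); P=cloud(c)
    flat=(P[...,2]>4)&(P[...,2]<18)
    m=cv2.morphologyEx(flat.astype(np.uint8),cv2.MORPH_OPEN,np.ones((3,3)))
    out=[]
    for k in cv2.findContours(m,cv2.RETR_EXTERNAL,cv2.CHAIN_APPROX_NONE)[0]:
        if cv2.contourArea(k)<250: continue
        w=ray(c,k[:,0,:],z)[:,:2].astype(np.float32)
        (x,y),(a,b),_=r=cv2.minAreaRect(w); q=cv2.boxPoints(r)
        e=q[1]-q[0] if np.linalg.norm(q[1]-q[0])>np.linalg.norm(q[2]-q[1]) else q[2]-q[1]
        mk=np.zeros(m.shape,np.uint8);cv2.drawContours(mk,[k],-1,1,-1)
        if 85<max(a,b)<150 and 30<min(a,b)<75:
            out.append((round(x,1),round(y,1),round(max(a,b)),round(min(a,b)),round(float(np.arctan2(e[1],e[0])%np.pi),3),im[mk>0].mean(0).astype(int).tolist(),round(float(np.nanmedian(P[mk>0][:,2])),1)))
    return out
E
python3 - <<'E'
from h import *
c=cam('top')
for t in tiles(c): print(t)
P=cloud(c)
def ctr(box,zlo,zhi):
    u0,v0,u1,v1=box; p=P[v0:v1,u0:u1].reshape(-1,3); p=p[(p[:,2]>zlo)&(p[:,2]<zhi)]
    r=cv2.minAreaRect(p[:,:2].astype(np.float32)); return p.mean(0).round(1),r,len(p)
print('rack all',ctr((140,90,250,255),10,110))
print('rack hi',ctr((140,90,250,255),70,110))
print('blower top',ctr((370,130,495,240),90,106))
print('block',ctr((370,215,425,265),30,50))
print('jarY',ctr((258,95,292,135),75,95)); print('jarB',ctr((345,110,376,145),75,95))
for v in range(130,220,6): print(v,[int(z) if z==z else -1 for z in P[v,150:245:3,2]])
save(c,'rack.png',(140,90,250,255),3); save(c,'blow.png',(345,125,495,300),4)
E
```

```text
(445.5, 50.5, 119, 50, 3.135, [134, 84, 54], 10.3)
(462.5, -95.4, 120, 51, 2.919, [151, 152, 111], 10.6)
(623.5, 46.4, 121, 50, 0.157, [151, 153, 152], 10.5)
(625.3, -82.2, 121, 50, 0.247, [77, 72, 61], 10.7)
rack all (array([583.5, 229.3,  33.9]), ((590.7354125976562, 281.5780029296875), (246.222412109375, 370.1860046386719), 74.2701644897461), 7611)
rack hi (array([628.3, 266.1,  85.4]), ((593.1910400390625, 286.99627685546875), (237.94383239746094, 370.2235412597656), 73.65864562988281), 1358)
blower top (array([ 534.9, -383.6,  100.8]), ((499.2333984375, -369.7672424316406), (230.32594299316406, 242.86093139648438), 67.40084838867188), 5071)
block (array([ 400.2, -295.7,   40.7]), ((418.70330810546875, -307.4613342285156), (78.15016174316406, 122.60533905029297), 59.401954650878906), 736)
jarY (array([721.2,  14.5,  85.4]), ((721.3351440429688, 14.536555290222168), (53.14680862426758, 51.478904724121094), 0.5788410902023315), 366)
jarB (array([ 691.5, -207.1,   85.4]), ((692.3860473632812, -207.18191528320312), (51.3775520324707, 53.31691360473633), 88.89825439453125), 362)
130 [
[... 1106 characters left out ...]
 86, 89, 22, 17, 20, 22, 20, 20, 23, 19, 19, 20, 23, 20, 37, 26, 1, 1, 4, 0, 2, 0, 0, 0, 0]
190 [1, 2, 0, 0, -3, 16, 22, 85, 82, 18, 15, 23, 18, 20, 20, 24, 21, 20, 17, 19, 20, 34, 11, 1, 1, -2, 1, 4, -2, 1, 2, 0]
196 [0, 0, -1, -1, 22, 23, 89, 86, 20, 25, 21, 21, 19, 21, 20, 22, 20, 21, 20, 22, 33, 21, 1, -1, 0, 4, 0, 1, 0, 1, 2, 3]
202 [1, 0, -3, 3, 17, 89, 90, 18, 23, 24, 18, 20, 19, 21, 17, 20, 18, 21, 20, 36, 25, 2, 0, 3, 0, 1, 1, 2, 1, -1, 0, -2]
208 [0, 3, 0, 20, 20, 87, 77, 23, 18, 16, 18, 19, 22, 21, 20, 19, 18, 20, 18, 35, 12, 2, -2, -1, 0, 2, 3, 1, -1, -1, 1, 0]
214 [3, 0, 16, 19, 86, 86, 23, 21, 20, 22, 22, 20, 18, 25, 15, 22, 21, 22, 32, 17, 0, 2, 2, 4, 0, 1, -3, 3, 0, 2, 0, -1]
```

View pics/rack.png

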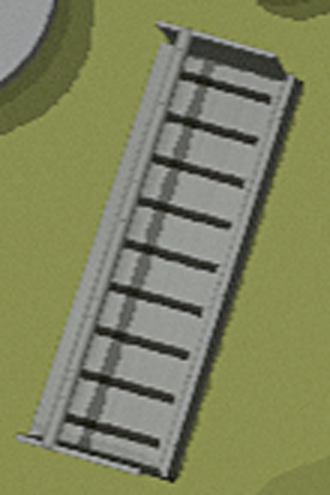

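View pics/blow.png

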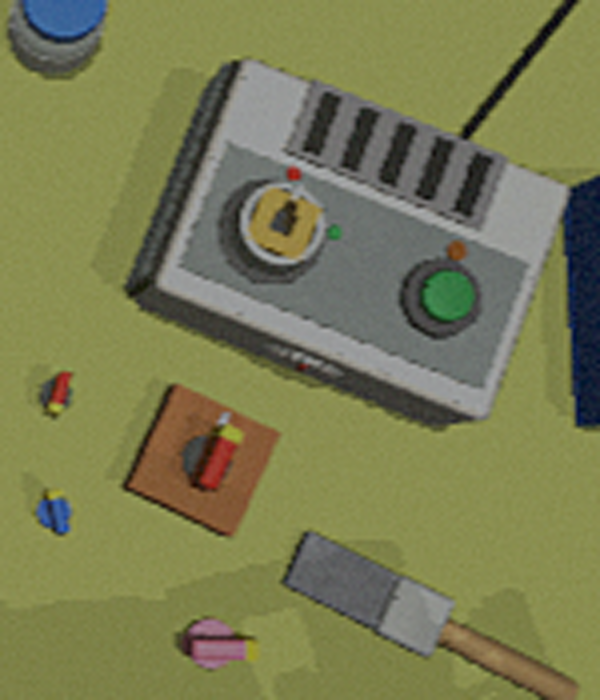

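The rack crop shows the rail on the left (+y side) and the front lip on the right. The other crop shows the keyhole at about (286,222), with its notch by the red dot, and the parked red and yellow key at about (216,456). The start button is at (448,296). Next I'll fit the frames.

```bash
cat >> h.py <<'E'
from scipy.spatial.transform import Rotation as Ro
def pose():
    s=manip.read_state(); return s,np.array(s['eef_pos']),Ro.from_euler('xyz',s['eef_rot'])
def down(th):   # tool down, closing line (tool y) along th
    y=np.array([np.cos(th),np.sin(th),0]);z=np.array([0,0,-1.]);return Ro.from_matrix(np.c_[np.cross(y,z),y,z])
def delta(p,R,p0=None,R0=None):
    if p0 is None: _,p0,R0=pose()
    w=(R*R0.inv()).as_rotvec()
    print('d',((np.array(p)-p0)/500).round(4).tolist(),(w/np.pi).round(4).tolist(),'mm',(np.array(p)-p0).round(0),'deg',round(np.degrees(np.linalg.norm(w)),1))
E
python3 - <<'E'
from h import *
c=cam('top'); P=cloud(c); Q=P[90:255,140:250].reshape(-1,3)
# axis guess: rail direction from all tray points
rail=Q[(Q[:,2]>80)&(Q[:,2]<95)]
def fit(p):
    for _ in range(6):
        vx,vy,x0,y0=cv2.fitLine(p[:,:2].astype(np.float32),cv2.DIST_HUBER,0,.01,.01).ravel()
        d=(p[:,0]-x0)*-vy+(p[:,1]-y0)*vx; p=p[abs(d)<8]
    return np.array([vx,vy]),np.array([x0,y0]),len(p),p[:,2].mean()
r=fit(rail); d=r[0]; n=np.array([-d[1],d[0]]); n=n if n[1]>0 else -n   # rack x
s=(Q[:,:2]-r[1])@n; al=(Q[:,:2]-r[1])@d
lip=Q[(Q[:,2]>28)&(Q[:,2]<42)&(s<-65)&(s>-100)]; l=fit(lip)
print('rail',r,'lip',l,'sep',(l[1]-r[1])@n,'ang',np.arctan2(n[1],n[0]),np.arctan2(l[0][1],l[0][0]))
ok=(Q[:,2]>12)&(s>-100)&(s<60); print('along pct',np.percentile(al[ok],[0,.5,99.5,100]),'s',np.percentile(s[ok],[.5,99.5]))
for lo,hi in((70,95),): 
    a=al[(Q[:,2]>60)&(Q[:,2]<95)&(abs(s)>15)&(s<60)&(s>-100)]; print('cheek along',np.sort(a)[::max(1,len(a)//20)].round())
print('d',d,'mid',r[1])
# colours
hsv=cv2.cvtColor(c['frame'],cv2.COLOR_RGB2HSV)
def blob(box,lo,hi,z,name):
    u0,v0,u1,v1=box; m=cv2.inRange(hsv,lo,hi); k=np.zeros_like(m); k[v0:v1,u0:u1]=m[v0:v1,u0:u1]
    cs=cv2.findContours(k,cv2.RETR_EXTERNAL,cv2.CHAIN_APPROX_NONE)[0]
    for q in sorted(cs,key=cv2.contourArea)[::-1][:2]:
        mk=np.zeros_like(m);cv2.drawContours(mk,[q],-1,1,-1);vu=np.argwhere(mk>0).mean(0)[::-1]
        print(name,vu.round(1),mk.sum(),ray(c,vu,z).round(1)[0],'depth z',np.nanmedian(P[mk>0][:,2]).round(1))
blob((430,170,480,220),(45,120,50),(85,255,255),112,'btn')
blob((400,150,432,205),(0,120,100),(8,255,255),101,'reddot')
blob((400,150,432,205),(45,100,60),(85,255,255),101,'greendot')
blob((400,150,435,205),(15,80,120),(28,255,255),134,'swtop')
blob((380,220,416,262),(0,150,80),(8,255,255),92,'keyred')
blob((380,220,416,262),(22,150,80),(35,255,255),92,'keyyel')
K=P[215:265,370:425].reshape(-1,3); h=K[(K[:,2]>78)&(K[:,2]<100)]; print('keyhead',h.mean(0),cv2.minAreaRect(h[:,:2].astype(np.float32)))
b=K[(K[:,2]>36)&(K[:,2]<45)&(np.hypot(K[:,0]-400,K[:,1]+296)<62)]; print('block',cv2.minAreaRect(b[:,:2].astype(np.float32)))
B=P[130:240,370:495].reshape(-1,3); b=B[(B[:,2]>96)&(B[:,2]<105)&(np.hypot(B[:,0]-530,B[:,1]+385)<140)]; print('blow',cv2.minAreaRect(b[:,:2].astype(np.float32)),b.mean(0))
b=B[(B[:,2]>130)&(B[:,2]<140)]; print('sw',b.mean(0),cv2.minAreaRect(b[:,:2].astype(np.float32)))
E
```

```text
rail (array([ 0.9606699, -0.2776929], dtype=float32), array([570.9744 , 250.31102], dtype=float32), 686, np.float64(88.13934606051257)) lip (array([ 0.9591792 , -0.28279898], dtype=float32), array([555.3229 , 170.05243], dtype=float32), 516, np.float64(34.92118857206684)) sep -81.44833 ang 1.2894046 -0.28671095
along pct [-174.39813514 -172.3292732   193.97152241  195.91935763] s [-85.16555488  44.66450658]
cheek along [-174. -173. -172. -172. -171. -170. -169. -169. -169.  190.  190.  191.
  191.  191.  191.  191.  192.  192.  193.  194.  195.]
d [ 0.9606699 -0.2776929] mid [570.9744  250.31102]
btn [456.1 198.4] 128 [ 496.1 -434.6  112. ] depth z 122.2
reddot [418. 168.] 9 [ 574.1 -347.   101. ] depth z 103.0
greendot [428.1 182.7] 9 [ 537.1 -370.7  101. ] depth z 104.4
swtop [415.4 180.4] 163 [ 537.6 -331.5  134. ] depth z 134.3
keyred [398.9 240.6] 64 [ 395.7 -295.8   92. ] depth z 91.8
keyyel [402.6 232.9] 17 [ 414.2 -305.5   92. ] depth z 91.2
keyhead [ 404.09198055 -300.00064298   90.5785732 ] ((425.36602783203125, -319.4653625488281), (20.277076721191406, 107.78787994384766), 46.97514343261719)
block ((399.4632263183594, -296.6857604980469), (74.9087142944336, 73.9854507446289), 63.78317642211914)
blow ((536.4593505859375, -385.8627624511719), (224.84771728515625, 160.67947387695312), 67.12825775146484) [ 534.66769618 -387.25936151  101.13703395]
sw [ 537.47905677 -329.44541938  134.23594459] ((537.5470581054688, -329.4473571777344), (50.2143440246582, 50.332645416259766), 26.211462020874023)
```

```bash
cat >> h.py <<'E'
O=np.array([575.2,227.2,0]); dA=-0.284
NX=np.array([-np.sin(dA),np.cos(dA),0]); NY=-np.array([np.cos(dA),np.sin(dA),0])
def lean(y,x=-7,z=71,ph=np.pi/4,off=3.5): # TCP pose for tile centre at rack (x,y,z); tile centre 'off' mm behind TCP
    R=Ro.from_rotvec(-NY*ph)*down(dA); C=O+NX*x+NY*y+[0,0,z]
    return C+R.as_matrix()[:,2]*off,R
E
python3 - <<'E'
from h import *
delta([445.5,50.5,150],down(3.135+np.pi/2-2*np.pi))
p,R=lean(117); print(p)
delta([*p[:2],p[2]+90],R,[445.5,50.5,150],down(3.135+np.pi/2-2*np.pi))
for a in (117,39,-39,-117): print(a,lean(a)[0].round(1))
E
```

```text
d [0.5224, 1.1371, -0.1103] [-0.0002, -0.0, -0.1109] mm [261. 569. -55.] deg 20.0
[461.61881762 255.63926471  68.52512627]
d [0.0322, 0.4103, 0.0171] [0.1598, -0.2145, 0.3891] mm [ 16. 205.   9.] deg 85.0
117 [461.6 255.6  68.5]
39 [536.5 233.8  68.5]
-39 [611.4 211.9  68.5]
-117 [686.2 190.1  68.5]
```

servo_tool([
  [[0.4,0.85,0,0,0,-0.111,0],[0.4,0.85,0,0,0,-0.111,0],[0.4,0.85,0,0,0,-0.111,0],[0.4,0.85,0,0,0,-0.111,0],[0.4,0.85,0,0,0,-0.111,0],[0.4,0.85,0,0,0,-0.111,0],[0.4,0.85,0,0,0,-0.111,0],[0.4,0.85,0,0,0,-0.111,0],[0.4,0.85,0,0,0,-0.111,0],[0.4,0.85,0,0,0,-0.111,0]],
])

```text
clock: 1.2
eef_pos: [385.2, -90.1, 205.6]
eef_rot: [-3.141, -0.001, -0.004]
wrist_force: [-0.0, -0.1, 0.0]
finger_gap: 94.4
finger_force: 0.0
```

servo_tool([
  [[0.122,0.287,-0.11,0,0,0,0],[0.122,0.287,-0.11,0,0,0,0],[0.122,0.287,-0.11,0,0,0,0],[0.122,0.287,-0.11,0,0,0,0],[0.122,0.287,-0.11,0,0,0,0],[0.122,0.287,-0.11,0,0,0,0],[0.122,0.287,-0.11,0,0,0,0]],
])

```text
clock: 1.9
eef_pos: [445.3, 49.2, 151.1]
eef_rot: [3.142, -0.001, -0.008]
wrist_force: [0.5, 0.0, -0.2]
finger_gap: 93.9
finger_force: 0.0
```

servo_tool([
  [[0.0,0.002,-0.1,0,0,0,0],[0.0,0.002,-0.2,0,0,0,0],[0.0,0.002,-0.27,0,0,0,0],[0.0,0.002,-0.297,0,0,0,0],[0.0,0.002,-0.297,0,0,0,0],[0.0,0.002,-0.297,0,0,0,0]],
])

```text
clock: 2.5
eef_pos: [445.5, 50.2, 2.3]
eef_rot: [3.142, -0.0, -0.009]
wrist_force: [-1.0, 0.2, 0.7]
finger_gap: 93.9
finger_force: 0.0
```

servo_tool([
  [[0,0,0,0,0,0,1],[0,0,0,0,0,0,1],[0,0,0,0,0,0,1],[0,0,0,0,0,0,1],[0,0,0,0,0,0,1],[0,0,0,0,0,0,1]],
], newtons=25)

```text
clock: 3.1
eef_pos: [445.4, 51.3, 2.0]
eef_rot: [3.141, -0.0, -0.007]
wrist_force: [-0.7, -1.0, 0.3]
finger_gap: 49.7
finger_force: 25.3
```

servo_tool([
  [[0,0,0.05,0,0,0,1],[0,0,0.15,0,0,0,1],[0,0,0.3,0,0,0,1],[0,0,0.3,0,0,0,1],[0,0,0.3,0,0,0,1]],
])

```text
clock: 3.6
eef_pos: [446.8, 51.4, 155.2]
eef_rot: [-3.141, -0.006, -0.007]
wrist_force: [-1.1, 1.0, -2.1]
finger_gap: 49.3
finger_force: 25.0
```

```bash
sed -i 's/off=3.5/off=3/' h.py
python3 - <<'E'
from h import *
p,R=lean(117); delta(p+[0,0,85],R)
E
```

```text
d [0.0295, 0.4077, -0.0026] [0.1584, -0.2129, 0.3895] mm [ 15. 204.  -1.] deg 84.8
```

servo_tool([
  [[0,0.05,0,0.0158,-0.0213,0.039,1],[0.01,0.1,0,0.0317,-0.0426,0.078,1],[0.01,0.15,0,0.0475,-0.0639,0.117,1],[0.01,0.2,0,0.0634,-0.0852,0.156,1],[0.02,0.25,0,0.0792,-0.1065,0.195,1],[0.02,0.3,0,0.095,-0.1277,0.2337,1],[0.0295,0.4077,0,0.1109,-0.149,0.2727,1],[0.0295,0.4077,0,0.1267,-0.1703,0.3116,1],[0.0295,0.4077,0,0.1426,-0.1916,0.3506,1],[0.0295,0.4077,0,0.1584,-0.2129,0.3895,1]],
])

```text
clock: 4.6
eef_pos: [459.0, 255.4, 150.1]
eef_rot: [-3.111, -0.748, 1.216]
wrist_force: [0.2, 0.3, -1.8]
finger_gap: 49.6
finger_force: 25.0
```

servo_tool([
  [[0,0,0,0,0,0,1],[0,0,0,0,0,0,1],[0,0,0,0,0,0,1]],
])

```text
clock: 4.9
eef_pos: [459.8, 255.2, 151.4]
eef_rot: [-3.107, -0.745, 1.206]
wrist_force: [-0.1, -0.1, -1.0]
finger_gap: 49.1
finger_force: 25.0
```

Run:
```python
from h import *
s,p,_=pose(); print(p,s['joints'].round(2),s['wrist_force'],s['finger_gap'])
p,R=lean(117); delta(p,R)
c=cam('scene'); save(c,'s1.png',(280,60,600,340),2)
```

```text
[459.75471904 255.21332516 151.35321104] [ 0.11  0.16  2.02  0.95  0.86 -0.15] [-0.12850075 -0.08688082 -0.98269084] 49.1204627757732
d [0.0035, 0.0002, -0.1649] [0.0096, -0.0116, 0.0181] mm [  2.   0. -82.] deg 4.2
```

View pics/s1.png

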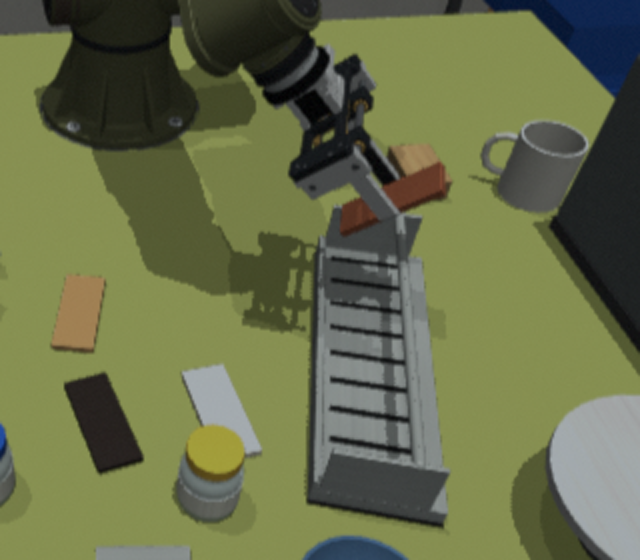

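The scene shows the red tile tilted and held above the near end of the rack, with the foot towards the lip. Next I lower it.

servo_tool([
  [[0.0035,0,-0.04,0.0096,-0.0116,0.0181,1],[0.0035,0,-0.1,0.0096,-0.0116,0.0181,1],[0.0035,0,-0.14,0.0096,-0.0116,0.0181,1],[0.0035,0,-0.155,0.0096,-0.0116,0.0181,1],[0.0035,0,-0.165,0.0096,-0.0116,0.0181,1],[0.0035,0,-0.165,0.0096,-0.0116,0.0181,1],[0.0035,0,-0.165,0.0096,-0.0116,0.0181,1]],
])

```text
clock: 5.65
eef_pos: [462.1, 255.3, 70.1]
eef_rot: [3.137, -0.788, 1.294]
wrist_force: [-0.4, -0.7, -1.2]
finger_gap: 49.4
finger_force: 25.0
```

Run:
```python
from h import *
p,R=lean(117); delta(p,R); print(pose()[0]['wrist_force'])
C=(pose()[1]-O); print(C@NX,C@NY,C[2], pose()[0]['joints'].round(2))
print((R.as_matrix()[:,2]*-80/500).round(3))
```

```text
d [-0.0011, -0.0001, -0.0025] [-0.0004, 0.0013, -0.0011] mm [-1. -0. -1.] deg 0.3
[-0.42156897 -0.65070976 -1.20246661]
-4.694945657284381 116.47342280107223 70.13070001626083 [ 0.08  0.34  2.06  1.17  0.8  -0.52]
[-0.032 -0.109  0.113]
```

servo_tool([
  [[0,0,-0.006,0,0,0,1],[0,0,-0.01,0,0,0,1],[0,0,-0.01,0,0,0,1]],
])

```text
clock: 5.95
eef_pos: [462.4, 255.3, 65.6]
eef_rot: [3.136, -0.79, 1.294]
wrist_force: [-3.8, -4.9, 12.2]
finger_gap: 49.9
finger_force: 25.0
```

servo_tool([
  [[0,0,0.004,0,0,0,0.34],[0,0,0.004,0,0,0,0.34],[0,0,0.004,0,0,0,0.34],[0,0,0.004,0,0,0,0.34],[-0.016,-0.054,0.06,0,0,0,0.34],[-0.032,-0.109,0.117,0,0,0,0.34],[-0.048,-0.163,0.173,0,0,0,0.34],[-0.048,-0.163,0.2,0,0,0,0.34]],
])

```text
clock: 6.75
eef_pos: [437.9, 171.6, 166.1]
eef_rot: [3.135, -0.787, 1.293]
wrist_force: [0.8, 0.3, -0.1]
finger_gap: 62.1
finger_force: 0.0
```

```bash
cat >> h.py <<'E'
def leaned(c):
    P=cloud(c); Q=P.reshape(-1,3); r=np.c_[(Q-O)@NX,(Q-O)@NY,Q[:,2]]; im=c['frame'].reshape(-1,3)
    k=(abs(r[:,0])<70)&(abs(r[:,1])<176)&(r[:,2]>40)&(r[:,2]<125)&~((abs(r[:,0]-21)<9)&(r[:,2]<92)); r=r[k]; im=im[k]
    for y in (117,39,-39,-117):
        m=abs(r[:,1]-y)<38; q=r[m]
        if len(q)<60: print(y,'none',len(q)); continue
        a=np.polyfit(q[:,0],q[:,2],1); res=abs(np.polyval(a,q[:,0])-q[:,2]); q2=q[res<5]; a=np.polyfit(q2[:,0],q2[:,2],1)
        print(y,'slope deg',np.degrees(np.arctan(a[0])).round(1),'line z@-11',np.polyval(a,-11).round(1),'mid y',np.round((q2[:,1].min()+q2[:,1].max())/2,1),'yw',np.ptp(q2[:,1]).round(0),'z',np.percentile(q2[:,2],[1,99]).round(0),im[m].mean(0).astype(int))
E
python3 - <<'E'
from h import *
c=cam('top'); leaned(c)
for t in tiles(c): print(t)
for x in [x for x in tiles(c) if abs(x[1]-46)<15][:1]:
    delta([x[0],x[1],150],down(x[4]-np.pi/2))
E
```

```text
117 slope deg 47.6 line z@-11 69.6 mid y 115.5 yw 50.0 z [ 41. 116.] [112  71  47]
39 none 13
-39 none 6
-117 none 9
(78.8, -67.7, 115, 41, 0.767, [60, 61, 44], 13.7)
(462.7, -95.3, 120, 50, 2.927, [158, 159, 117], 10.4)
(623.2, 46.5, 121, 50, 0.155, [158, 160, 159], 10.6)
(625.6, -82.1, 122, 50, 0.237, [82, 77, 65], 10.6)
d [0.3689, -0.2519, -0.0348] [-0.1729, 0.1998, -0.3418] mm [ 184. -126.  -17.] deg 77.8
```

Run:
```python
from h import *
delta([462.7,-95.3,120],down(2.927-1.5*np.pi))
```

```text
d [0.0479, -0.5355, -0.0948] [-0.1387, 0.2374, -0.4521] mm [  24. -268.  -47.] deg 95.3
```

servo_tool([
  [[0.0479,-0.5355,0,-0.1387,0.2374,-0.4521,0],[0.0479,-0.5355,0,-0.1387,0.2374,-0.4521,0],[0.0479,-0.5355,0,-0.1387,0.2374,-0.4521,0],[0.0479,-0.5355,0,-0.1387,0.2374,-0.4521,0],[0.0479,-0.5355,0,-0.1387,0.2374,-0.4521,0],[0.0479,-0.5355,0,-0.1387,0.2374,-0.4521,0],[0.0479,-0.5355,0,-0.1387,0.2374,-0.4521,0],[0.0479,-0.5355,-0.09,-0.1387,0.2374,-0.4521,0],[0.0479,-0.5355,-0.09,-0.1387,0.2374,-0.4521,0],[0.0479,-0.5355,-0.09,-0.1387,0.2374,-0.4521,0]],
])

```text
clock: 7.8
eef_pos: [461.1, -93.4, 117.6]
eef_rot: [-3.084, -0.063, -0.078]
wrist_force: [-0.6, -0.9, 1.0]
finger_gap: 94.0
finger_force: 0.0
```

Run:
```python
from h import *
delta([462.7,-95.3,2],down(2.927-1.5*np.pi)); print(pose()[0]['qd'].round(2))
```

```text
d [0.0033, -0.0038, -0.2313] [-0.0153, 0.0226, -0.0441] mm [   2.   -2. -116.] deg 9.3
[ 0.41  0.19 -0.34 -0.86  0.4   2.16]
```

servo_tool([
  [[0.0,0,-0.1,-0.0153,0.0226,-0.0441,0],[0.0,0,-0.15,-0.0153,0.0226,-0.0441,0],[0.0,0,-0.15,-0.0153,0.0226,-0.0441,0],[0.0,0,-0.15,-0.0153,0.0226,-0.0441,0]],
])

```text
clock: 8.2
eef_pos: [461.7, -93.8, 44.4]
eef_rot: [-3.139, -0.003, -0.209]
wrist_force: [0.4, -0.7, -0.2]
finger_gap: 93.8
finger_force: 0.0
```

Run:
```python
from h import *
delta([462.7,-95.3,2],down(2.927-1.5*np.pi)); print(pose()[0]['qd'].round(2))
```

```text
d [0.0021, -0.003, -0.0847] [-0.0005, 0.0012, -0.0019] mm [  1.  -2. -42.] deg 0.4
[-0.01 -0.04 -0.01 -0.    0.    0.  ]
```

Pick up the buff tile, then tilt it towards slot y=+39.

servo_tool([
  [[0.002,-0.003,-0.06,0,0,-0.002,0],[0.002,-0.003,-0.0845,0,0,-0.002,0],[0.002,-0.003,-0.0845,0,0,-0.002,0],[0.002,-0.003,-0.0845,0,0,-0.002,0]],
])

```text
clock: 8.6
eef_pos: [463.1, -95.8, 3.1]
eef_rot: [-3.14, -0.005, -0.216]
wrist_force: [0.4, -0.7, 0.3]
finger_gap: 93.8
finger_force: 0.0
```

servo_tool([
  [[0,0,0,0,0,0,1],[0,0,0,0,0,0,1],[0,0,0,0,0,0,1],[0,0,0,0,0,0,1],[0,0,0,0,0,0,1],[0,0,0.05,0,0,0,1],[0,0,0.15,0,0,0,1],[0,0,0.3,0,0,0,1],[0,0,0.3,0,0,0,1]],
], newtons=25)

```text
clock: 9.5
eef_pos: [463.5, -95.8, 156.0]
eef_rot: [-3.14, -0.009, -0.216]
wrist_force: [-0.1, -0.5, -0.6]
finger_gap: 25.4
finger_force: 0.0
```

Run:
```python
from h import *
p,R=lean(39); delta(p+[0,0,85],R)
```

```text
d [0.1457, 0.6585, -0.0043] [0.1378, -0.2333, 0.4521] mm [ 73. 329.  -2.] deg 94.9
```

Run:
```python
from h import *
c=cam('scene'); save(c,'s2.png',(200,60,520,340),2)
c=cam('top')
for t in tiles(c): print(t)
leaned(c)
```

```text
(622.9, 46.4, 122, 51, 0.159, [159, 161, 160], 10.5)
(626.1, -81.7, 119, 50, 0.248, [81, 76, 65], 10.6)
117 slope deg 47.6 line z@-11 69.6 mid y 115.5 yw 50.0 z [ 41. 116.] [113  72  47]
39 none 7
-39 none 8
-117 none 9
```

View pics/s2.png

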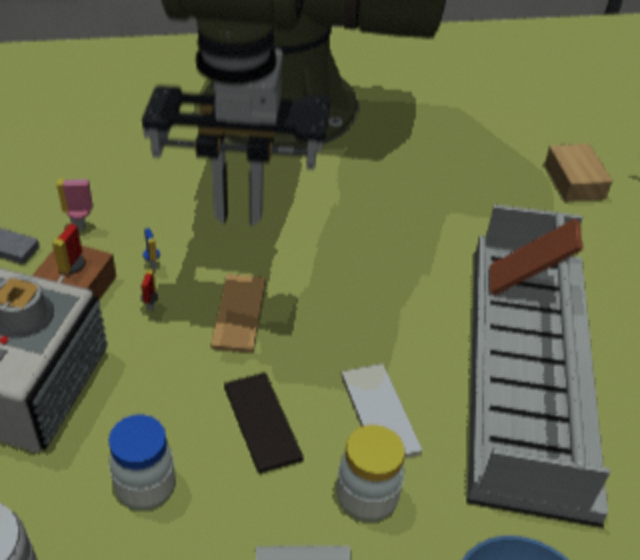

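The buff tile is still on the bench: I lifted before the fingers had closed. I'll go back down and give the closing more rows.

servo_tool([
  [[0,0,0,0,0,0,0],[0,0,0,0,0,0,0],[0,0,0,0,0,0,0],[0,0,0,0,0,0,0],[0,0,0,0,0,0,0],[0,0,0,0,0,0,0],[0,0,0,0,0,0,0],[0,0,-0.1,0,0,0,0],[0,0,-0.15,0,0,0,0]],
])

```text
clock: 10.5
eef_pos: [461.7, -95.3, 74.6]
eef_rot: [-3.14, -0.003, -0.217]
wrist_force: [0.0, 0.3, 0.8]
finger_gap: 85.8
finger_force: 0.0
```

Run:
```python
from h import *
c=cam('scene'); hsv=cv2.cvtColor(c['frame'],cv2.COLOR_RGB2HSV); P=cloud(c)
m=((P[...,2]>5)&(P[...,2]<15)&(P[...,0]>385)&(P[...,0]<550)&(P[...,1]<-30)&(P[...,1]>-170)).astype(np.uint8)
m=cv2.morphologyEx(m,cv2.MORPH_OPEN,np.ones((3,3)))
q=P[m>0]; print(cv2.minAreaRect(q[:,:2].astype(np.float32)),q.mean(0))
print(pose()[0]['finger_gap']); delta([462.7,-95.3,1.5],down(2.927-1.5*np.pi))
```

```text
((462.0545654296875, -96.9036865234375), (50.22004699707031, 121.11638641357422), 78.13111114501953) [465.6955631  -97.27091678   9.01251821]
90.19866048265939
d [0.005, -0.0008, -0.1405] [-0.0008, -0.0006, 0.0006] mm [  2.  -0. -70.] deg 0.2
```

servo_tool([
  [[0.002,0,-0.08,0,0,0,0],[0.002,0,-0.14,0,0,0,0],[0.002,0,-0.14,0,0,0,0],[0.002,0,-0.14,0,0,0,1],[0.002,0,-0.14,0,0,0,1],[0.002,0,-0.14,0,0,0,1],[0.002,0,-0.14,0,0,0,1],[0.002,0,-0.14,0,0,0,1],[0.002,0,-0.14,0,0,0,1],[0.002,0,-0.14,0,0,0,1]],
], newtons=25)

```text
clock: 11.55
eef_pos: [463.8, -95.7, 7.3]
eef_rot: [-3.14, -0.005, -0.216]
wrist_force: [-1.9, -0.2, 4.2]
finger_gap: 49.1
finger_force: 25.0
```

servo_tool([
  [[0,0,0,0,0,0,1],[0,0,0.05,0,0,0,1],[0,0,0.15,0,0,0,1],[0,0,0.3,0,0,0,1],[0,0,0.3,0,0,0,1],[0,0,0.3,0,0,0,1]],
])

```text
clock: 12.15
eef_pos: [465.0, -95.9, 160.2]
eef_rot: [-3.14, -0.01, -0.216]
wrist_force: [0.2, 0.5, -2.4]
finger_gap: 49.1
finger_force: 25.0
```

Run:
```python
from h import *
p,R=lean(39); delta(p+[0,0,85],R)
```

```text
d [0.1428, 0.6587, -0.0127] [0.1376, -0.2329, 0.4522] mm [ 71. 329.  -6.] deg 94.8
```

TCP was at 7.3 mm when the fingers closed, so the grip is shallow. I'll set the tile down and regrip it deeper.

servo_tool([
  [[0,0,-0.1,0,0,0,1],[0,0,-0.2,0,0,0,1],[0,0,-0.28,0,0,0,1],[0,0,-0.305,0,0,0,1],[0,0,-0.305,0,0,0,1],[0,0,-0.305,0,0,0,0.35],[0,0,-0.305,0,0,0,0.35],[0,0,-0.305,0,0,0,0.35]],
])

```text
clock: 12.95
eef_pos: [463.8, -95.6, 4.8]
eef_rot: [-3.14, -0.005, -0.216]
wrist_force: [0.5, -0.0, 1.0]
finger_gap: 60.8
finger_force: 0.0
```

Run:
```python
from h import *
s,p,_=pose(); print(p,s['finger_gap'],s['wrist_force'])
```

```text
[463.78221681 -95.60431014   4.83828204] 60.75549701418442 [ 0.46538974 -0.00250138  1.0289755 ]
```

servo_tool([
  [[-0.002,0,-0.006,0,0,0,0.35],[-0.002,0,-0.006,0,0,0,0.35],[-0.002,0,-0.006,0,0,0,1],[-0.002,0,-0.006,0,0,0,1],[-0.002,0,-0.006,0,0,0,1],[-0.002,0,-0.006,0,0,0,1]],
], newtons=25)

```text
clock: 13.55
eef_pos: [462.6, -95.6, 1.5]
eef_rot: [-3.14, -0.004, -0.216]
wrist_force: [-1.0, 0.1, 1.0]
finger_gap: 49.8
finger_force: 25.0
```

servo_tool([
  [[0,0,0.05,0,0,0,1],[0,0,0.15,0,0,0,1],[0,0,0.3,0,0,0,1],[0,0,0.3,0,0,0,1],[0,0,0.3,0,0,0,1]],
])

```text
clock: 14.05
eef_pos: [464.1, -96.0, 154.9]
eef_rot: [-3.14, -0.01, -0.216]
wrist_force: [-0.1, 0.7, -1.5]
finger_gap: 49.2
finger_force: 25.0
```

Run:
```python
from h import *
p,R=lean(39); delta(p+[0,0,85],R)
```

```text
d [0.1447, 0.6588, -0.002] [0.1376, -0.2328, 0.4522] mm [ 72. 329.  -1.] deg 94.8
```

servo_tool([
  [[0.1447,0.6588,0.02,0.1376,-0.2328,0.4522,1],[0.1447,0.6588,0.02,0.1376,-0.2328,0.4522,1],[0.1447,0.6588,0.02,0.1376,-0.2328,0.4522,1],[0.1447,0.6588,0.02,0.1376,-0.2328,0.4522,1],[0.1447,0.6588,0.02,0.1376,-0.2328,0.4522,1],[0.1447,0.6588,0.02,0.1376,-0.2328,0.4522,1],[0.1447,0.6588,0.02,0.1376,-0.2328,0.4522,1],[0.1447,0.6588,0.02,0.1376,-0.2328,0.4522,1],[0.1447,0.6588,0.02,0.1376,-0.2328,0.4522,1],[0.1447,0.6588,0.02,0.1376,-0.2328,0.4522,1]],
])

```text
clock: 15.05
eef_pos: [534.1, 234.0, 159.6]
eef_rot: [-3.055, -0.693, 1.056]
wrist_force: [-0.7, -0.2, -1.5]
finger_gap: 49.7
finger_force: 25.0
```

servo_tool([
  [[0,0,0,0,0,0,1],[0,0,0,0,0,0,1]],
])

```text
clock: 15.25
eef_pos: [534.7, 233.3, 160.0]
eef_rot: [-3.049, -0.689, 1.042]
wrist_force: [-1.3, 0.4, -1.0]
finger_gap: 49.9
finger_force: 25.0
```

Run:
```python
from h import *
p,R=lean(39); delta(p,R)
```

```text
d [0.0034, 0.0002, -0.1823] [0.0197, -0.0322, 0.0579] mm [  2.   0. -91.] deg 12.4
```

servo_tool([
  [[0.0034,0,0,0.0197,-0.0322,0.0579,1],[0.0034,0,-0.05,0.0197,-0.0322,0.0579,1],[0.0034,0,-0.1,0.0197,-0.0322,0.0579,1],[0.0034,0,-0.15,0.0197,-0.0322,0.0579,1],[0.0034,0,-0.175,0.0197,-0.0322,0.0579,1],[0.0034,0,-0.175,0.0197,-0.0322,0.0579,1],[0.0034,0,-0.175,0.0197,-0.0322,0.0579,1]],
])

```text
clock: 15.95
eef_pos: [536.6, 234.1, 74.2]
eef_rot: [3.137, -0.787, 1.294]
wrist_force: [0.4, -0.8, -0.2]
finger_gap: 49.7
finger_force: 25.0
```

Run:
```python
from h import *
p,R=lean(39); delta(p,R);C=(pose()[1]-O); print(C@NX,C@NY,C[2],pose()[0]['wrist_force'])
```

```text
d [-0.0003, -0.0014, -0.0106] [-0.0003, 0.0011, -0.0013] mm [-0. -1. -5.] deg 0.3
-4.159773525080345 39.04143651312055 74.16837250434577 [ 0.37823477 -0.75142016 -0.22126541]
```

servo_tool([
  [[0,0,-0.008,0,0,0,1],[0,0,-0.0145,0,0,0,1],[0,0,-0.0145,0,0,0,1],[0,0,-0.0145,0,0,0,0.34],[0,0,-0.0145,0,0,0,0.34],[0,0,-0.0145,0,0,0,0.34],[-0.016,-0.054,0.042,0,0,0,0.34],[-0.032,-0.109,0.099,0,0,0,0.34],[-0.048,-0.163,0.155,0,0,0,0.34],[-0.048,-0.163,0.18,0,0,0,0.34]],
])

```text
clock: 16.95
eef_pos: [513.0, 150.1, 166.1]
eef_rot: [3.131, -0.788, 1.297]
wrist_force: [-0.3, -0.1, 0.4]
finger_gap: 62.0
finger_force: 0.0
```

Run:
```python
from h import *
c=cam('top'); leaned(c)
for t in tiles(c):
    print(t)
    if t[0]>500: delta([t[0],t[1],120],down(t[4]-np.pi/2))
```

```text
117 slope deg 47.5 line z@-11 69.6 mid y 115.5 yw 50.0 z [ 41. 117.] [116  73  49]
39 slope deg 46.4 line z@-11 70.9 mid y 38.0 yw 50.0 z [ 41. 115.] [140 113  72]
-39 none 10
-117 none 12
(58.8, -81.1, 132, 47, 0.549, [60, 61, 44], 13.6)
(635.3, 48.4, 96, 50, 0.155, [161, 163, 163], 10.6)
d [0.2432, -0.2057, -0.0943] [-0.173, 0.2004, -0.3427] mm [ 122. -103.  -47.] deg 77.9
(625.2, -81.7, 121, 51, 0.244, [84, 78, 67], 10.7)
d [0.223, -0.4659, -0.0943] [-0.1803, 0.1909, -0.316] mm [ 111. -233.  -47.] deg 74.0
```

servo_tool([
  [[0.223,-0.4659,0,-0.1803,0.1909,-0.316,0],[0.223,-0.4659,0,-0.1803,0.1909,-0.316,0],[0.223,-0.4659,0,-0.1803,0.1909,-0.316,0],[0.223,-0.4659,0,-0.1803,0.1909,-0.316,0],[0.223,-0.4659,0,-0.1803,0.1909,-0.316,0],[0.223,-0.4659,-0.09,-0.1803,0.1909,-0.316,0],[0.223,-0.4659,-0.09,-0.1803,0.1909,-0.316,0],[0.223,-0.4659,-0.09,-0.1803,0.1909,-0.316,0],[0.223,-0.4659,-0.09,-0.1803,0.1909,-0.316,0],[0.223,-0.4659,-0.09,-0.1803,0.1909,-0.316,0]],
])

```text
clock: 18.0
eef_pos: [624.7, -78.3, 117.4]
eef_rot: [-3.137, 0.002, 0.245]
wrist_force: [0.2, -0.1, -0.2]
finger_gap: 93.6
finger_force: 0.0
```

servo_tool([
  [[0,0,0,0,0,0,0],[0,0,0,0,0,0,0]],
])

```text
clock: 18.2
eef_pos: [623.9, -80.5, 118.4]
eef_rot: [-3.136, 0.0, 0.245]
wrist_force: [-0.8, -0.6, -0.7]
finger_gap: 93.8
finger_force: 0.0
```

Run:
```python
from h import *
delta([625.6,-82,2],down(.244-np.pi/2))
for t in tiles(cam('top')): print(t)
```

```text
d [0.0034, -0.003, -0.2327] [-0.0017, -0.0004, -0.0002] mm [   2.   -1. -116.] deg 0.3
```

servo_tool([
  [[0.003,-0.003,-0.1,-0.0017,0,0,0],[0.003,-0.003,-0.2,-0.0017,0,0,0],[0.003,-0.003,-0.226,-0.0017,0,0,0],[0.003,-0.003,-0.226,-0.0017,0,0,0],[0.003,-0.003,-0.226,-0.0017,0,0,0]],
])

```text
clock: 18.75
eef_pos: [626.8, -82.5, 8.2]
eef_rot: [3.14, -0.001, 0.243]
wrist_force: [-0.0, 0.6, 0.4]
finger_gap: 94.0
finger_force: 0.0
```

servo_tool([
  [[-0.002,0.001,-0.012,0,0,0,0],[-0.002,0.001,-0.012,0,0,0,0],[-0.002,0.001,-0.012,0,0,0,1],[-0.002,0.001,-0.012,0,0,0,1],[-0.002,0.001,-0.012,0,0,0,1],[-0.002,0.001,-0.012,0,0,0,1],[-0.002,0.001,-0.012,0,0,0,1],[-0.002,0.001,-0.012,0,0,0,1],[-0.002,0.001,-0.012,0,0,0,1],[-0.002,0.001,-0.012,0,0,0,1]],
], newtons=25)

```text
clock: 19.75
eef_pos: [624.9, -81.5, 0.3]
eef_rot: [3.141, 0.001, 0.243]
wrist_force: [-0.3, 2.2, 5.6]
finger_gap: 49.2
finger_force: 26.5
```

servo_tool([
  [[0,0,0.05,0,0,0,1],[0,0,0.15,0,0,0,1],[0,0,0.3,0,0,0,1],[0,0,0.3,0,0,0,1],[0,0,0.3,0,0,0,1]],
])

```text
clock: 20.25
eef_pos: [626.0, -82.1, 153.9]
eef_rot: [3.138, -0.004, 0.243]
wrist_force: [-0.1, -0.2, -1.2]
finger_gap: 49.9
finger_force: 25.0
```

Run:
```python
from h import *
p,R=lean(-39); delta(p+[0,0,85],R)
```

```text
d [-0.0294, 0.5873, 0.0] [0.1809, -0.1868, 0.3151] mm [-15. 294.   0.] deg 73.5
```

servo_tool([
  [[-0.0294,0.5873,0.01,0.1809,-0.1868,0.3151,1],[-0.0294,0.5873,0.01,0.1809,-0.1868,0.3151,1],[-0.0294,0.5873,0.01,0.1809,-0.1868,0.3151,1],[-0.0294,0.5873,0.01,0.1809,-0.1868,0.3151,1],[-0.0294,0.5873,0.01,0.1809,-0.1868,0.3151,1],[-0.0294,0.5873,0.01,0.1809,-0.1868,0.3151,1],[-0.0294,0.5873,0.01,0.1809,-0.1868,0.3151,1],[-0.0294,0.5873,0.01,0.1809,-0.1868,0.3151,1],[-0.0294,0.5873,0.01,0.1809,-0.1868,0.3151,1],[-0.0294,0.5873,0.01,0.1809,-0.1868,0.3151,1]],
])

```text
clock: 21.25
eef_pos: [609.2, 210.8, 151.7]
eef_rot: [-3.133, -0.778, 1.282]
wrist_force: [-0.7, -0.5, -1.8]
finger_gap: 49.8
finger_force: 25.0
```

servo_tool([
  [[0,0,0,0,0,0,1],[0,0,0,0,0,0,1]],
])

```text
clock: 21.45
eef_pos: [609.7, 212.2, 154.5]
eef_rot: [-3.137, -0.778, 1.284]
wrist_force: [0.2, -0.1, -1.0]
finger_gap: 49.6
finger_force: 25.0
```

Run:
```python
from h import *
p,R=lean(-39); delta(p,R)
```

```text
d [0.0031, -0.0013, -0.1713] [0.002, -0.0016, -0.0002] mm [  2.  -1. -86.] deg 0.5
```

servo_tool([
  [[0.003,-0.001,-0.06,0.002,-0.0016,0,1],[0.003,-0.001,-0.12,0.002,-0.0016,0,1],[0.003,-0.001,-0.155,0.002,-0.0016,0,1],[0.003,-0.001,-0.17,0.002,-0.0016,0,1],[0.003,-0.001,-0.17,0.002,-0.0016,0,1],[0.003,-0.001,-0.17,0.002,-0.0016,0,1]],
])

```text
clock: 22.05
eef_pos: [611.8, 211.7, 71.0]
eef_rot: [3.138, -0.787, 1.291]
wrist_force: [0.6, -0.6, -1.8]
finger_gap: 49.8
finger_force: 25.0
```

Run:
```python
from h import *
p,R=lean(-39); delta(p,R);C=(pose()[1]-O); print(C@NX,C@NY,C[2],pose()[0]['wrist_force'])
```

```text
d [-0.0011, -0.0003, -0.0042] [-0.0004, 0.0009, -0.0007] mm [-1. -0. -2.] deg 0.2
-4.571622255068226 -39.485842264308694 70.98945030594776 [ 0.55336057 -0.58770796 -1.77402575]
```

servo_tool([
  [[0,0,-0.005,0,0,0,1],[0,0,-0.009,0,0,0,1],[0,0,-0.009,0,0,0,1],[0,0,-0.009,0,0,0,0.34],[0,0,-0.009,0,0,0,0.34],[0,0,-0.009,0,0,0,0.34],[-0.016,-0.054,0.047,0,0,0,0.34],[-0.032,-0.109,0.104,0,0,0,0.34],[-0.048,-0.163,0.16,0,0,0,0.34],[-0.048,-0.163,0.18,0,0,0,0.34]],
])

```text
clock: 23.05
eef_pos: [588.0, 127.5, 162.7]
eef_rot: [3.135, -0.787, 1.291]
wrist_force: [-0.2, 0.2, -0.9]
finger_gap: 62.2
finger_force: 0.0
```

Run:
```python
from h import *
c=cam('top'); leaned(c)
for t in tiles(c): print(t)
delta([623.1,46.4,120],down(.157-np.pi/2))
P=cloud(cam('scene')); m=((P[...,2]>5)&(P[...,2]<15)&(P[...,0]>530)&(P[...,0]<720)&(P[...,1]<110)&(P[...,1]>-30)).astype(np.uint8)
q=P[cv2.morphologyEx(m,cv2.MORPH_OPEN,np.ones((3,3)))>0]; print(cv2.minAreaRect(q[:,:2].astype(np.float32)),q.mean(0))
```

```text
117 slope deg 47.6 line z@-11 69.6 mid y 115.5 yw 50.0 z [ 41. 116.] [119  75  50]
39 slope deg 46.3 line z@-11 70.9 mid y 38.0 yw 50.0 z [ 41. 115.] [144 117  75]
-39 slope deg 46.4 line z@-11 71.3 mid y -39.8 yw 50.0 z [ 41. 115.] [52 49 39]
-117 none 10
(55.2, -84.7, 123, 44, 0.49, [71, 72, 52], 13.5)
d [0.0693, -0.1648, -0.0862] [-0.1733, 0.1993, -0.3407] mm [ 35. -82. -43.] deg 77.6
((622.8512573242188, 44.62321472167969), (121.26271057128906, 50.35702896118164), 8.980927467346191) [614.58945985  45.78363969   8.84948377]
```

servo_tool([
  [[0.0693,-0.1648,0,-0.1733,0.1993,-0.3407,0],[0.0693,-0.1648,0,-0.1733,0.1993,-0.3407,0],[0.0693,-0.1648,0,-0.1733,0.1993,-0.3407,0],[0.0693,-0.1648,0,-0.1733,0.1993,-0.3407,0],[0.0693,-0.1648,0,-0.1733,0.1993,-0.3407,0],[0.0693,-0.1648,0,-0.1733,0.1993,-0.3407,0],[0.0693,-0.1648,-0.04,-0.1733,0.1993,-0.3407,0],[0.0693,-0.1648,-0.086,-0.1733,0.1993,-0.3407,0],[0.0693,-0.1648,-0.086,-0.1733,0.1993,-0.3407,0],[0.0693,-0.1648,-0.086,-0.1733,0.1993,-0.3407,0]],
])

```text
clock: 24.15
eef_pos: [622.0, 50.1, 114.5]
eef_rot: [-3.137, 0.005, 0.157]
wrist_force: [0.0, -0.6, -0.1]
finger_gap: 94.1
finger_force: 0.0
```

servo_tool([
  [[0,0,0,0,0,0,0],[0,0,0,0,0,0,0]],
])

```text
clock: 24.35
eef_pos: [621.9, 47.8, 116.7]
eef_rot: [-3.136, -0.001, 0.159]
wrist_force: [0.3, 0.1, -0.3]
finger_gap: 94.0
finger_force: 0.0
```

Run:
```python
from h import *
delta([623.1,46.2,2],down(.157-np.pi/2))
```

```text
d [0.0024, -0.0031, -0.2294] [-0.0019, -0.0001, -0.0006] mm [   1.   -2. -115.] deg 0.4
```

servo_tool([
  [[0.002,-0.003,-0.1,-0.0017,0,0,0],[0.002,-0.003,-0.2,-0.0017,0,0,0],[0.002,-0.003,-0.224,-0.0017,0,0,0],[0.002,-0.003,-0.224,-0.0017,0,0,0],[0.002,-0.003,-0.224,-0.0017,0,0,0]],
])

```text
clock: 24.85
eef_pos: [624.0, 45.9, 6.9]
eef_rot: [3.141, -0.001, 0.156]
wrist_force: [0.3, -0.4, -0.6]
finger_gap: 93.9
finger_force: 0.0
```

servo_tool([
  [[-0.002,0,-0.008,0,0,0,0],[-0.002,0,-0.008,0,0,0,0],[-0.002,0,-0.008,0,0,0,1],[-0.002,0,-0.008,0,0,0,1],[-0.002,0,-0.008,0,0,0,1],[-0.002,0,-0.008,0,0,0,1],[-0.002,0,-0.008,0,0,0,1],[-0.002,0,-0.008,0,0,0,1],[-0.002,0,-0.008,0,0,0,1],[-0.002,0,-0.008,0,0,0,1]],
], newtons=25)

```text
clock: 25.85
eef_pos: [622.0, 46.1, 0.9]
eef_rot: [3.141, 0.002, 0.156]
wrist_force: [0.1, -0.4, -0.1]
finger_gap: 50.0
finger_force: 25.0
```

servo_tool([
  [[0,0,0.05,0,0,0,1],[0,0,0.15,0,0,0,1],[0,0,0.3,0,0,0,1],[0,0,0.3,0,0,0,1],[0,0,0.3,0,0,0,1]],
])

```text
clock: 26.35
eef_pos: [623.5, 46.2, 155.1]
eef_rot: [3.14, -0.005, 0.156]
wrist_force: [-1.0, -0.4, -1.1]
finger_gap: 49.6
finger_force: 25.0
```

Run:
```python
from h import *
p,R=lean(-117); delta(p+[0,0,85],R)
```

```text
d [0.1253, 0.287, -0.0024] [0.1731, -0.1961, 0.341] mm [ 63. 144.  -1.] deg 77.4
```

servo_tool([
  [[0.0,0.03,0.03,0.0346,-0.0392,0.0682,1],[0.02,0.08,0.03,0.0346,-0.0392,0.0682,1],[0.05,0.15,0.03,0.0692,-0.0784,0.1364,1],[0.1253,0.287,0.03,0.1731,-0.1961,0.341,1],[0.1253,0.287,0.03,0.1731,-0.1961,0.341,1],[0.1253,0.287,0.03,0.1731,-0.1961,0.341,1],[0.1253,0.287,0.03,0.1731,-0.1961,0.341,1],[0.1253,0.287,0.01,0.1731,-0.1961,0.341,1],[0.1253,0.287,0.01,0.1731,-0.1961,0.341,1],[0.1253,0.287,0.01,0.1731,-0.1961,0.341,1]],
])

```text
clock: 27.35
eef_pos: [683.9, 188.4, 152.2]
eef_rot: [-3.137, -0.78, 1.286]
wrist_force: [-0.1, 0.1, -0.9]
finger_gap: 50.1
finger_force: 25.0
```

servo_tool([
  [[0,0,0,0,0,0,1],[0,0,0,0,0,0,1]],
])

```text
clock: 27.55
eef_pos: [684.4, 189.6, 154.6]
eef_rot: [-3.138, -0.777, 1.283]
wrist_force: [-0.1, -0.1, -1.6]
finger_gap: 49.8
finger_force: 25.0
```

Run:
```python
from h import *
p,R=lean(-117); delta(p,R)
```

```text
d [0.0035, 0.0003, -0.1714] [0.0022, -0.0016, 0.0004] mm [  2.   0. -86.] deg 0.5
```

servo_tool([
  [[0.0035,0,-0.06,0.002,-0.0016,0,1],[0.0035,0,-0.12,0.002,-0.0016,0,1],[0.0035,0,-0.155,0.002,-0.0016,0,1],[0.0035,0,-0.17,0.002,-0.0016,0,1],[0.0035,0,-0.17,0.002,-0.0016,0,1],[0.0035,0,-0.17,0.002,-0.0016,0,1]],
])

```text
clock: 28.15
eef_pos: [687.0, 189.8, 72.2]
eef_rot: [3.136, -0.787, 1.291]
wrist_force: [0.7, -0.1, -1.4]
finger_gap: 49.8
finger_force: 25.0
```

Run:
```python
from h import *
p,R=lean(-117); delta(p,R);C=(pose()[1]-O); print(C@NX,C@NY,C[2],pose()[0]['wrist_force'])
```

```text
d [-0.0017, -0.0001, -0.0067] [-0.0, 0.0013, -0.0001] mm [-1. -0. -3.] deg 0.2
-4.6012040874632145 -117.82670182891067 72.24731731420425 [ 0.6932193  -0.13120184 -1.35741863]
```

servo_tool([
  [[0,0,-0.006,0,0,0,1],[0,0,-0.011,0,0,0,1],[0,0,-0.011,0,0,0,1],[0,0,-0.011,0,0,0,0.34],[0,0,-0.011,0,0,0,0.34],[0,0,-0.011,0,0,0,0.34],[-0.016,-0.054,0.045,0,0,0,0.34],[-0.032,-0.109,0.102,0,0,0,0.34],[-0.048,-0.163,0.158,0,0,0,0.34],[-0.048,-0.163,0.21,0,0,0,0.34]],
])

```text
clock: 29.15
eef_pos: [662.2, 105.2, 177.1]
eef_rot: [3.138, -0.786, 1.287]
wrist_force: [-0.5, -0.4, 0.1]
finger_gap: 62.0
finger_force: 0.0
```

Run:
```python
from h import *
c=cam('top'); leaned(c); save(c,'t3.png',(130,80,450,300),2)
s,p,_=pose(); print(p,s['joints'].round(2))
```

```text
117 slope deg 47.7 line z@-11 69.8 mid y 115.4 yw 50.0 z [ 41. 118.] [124  79  52]
39 slope deg 46.4 line z@-11 70.8 mid y 38.1 yw 50.0 z [ 41. 115.] [150 122  78]
-39 slope deg 46.5 line z@-11 71.2 mid y -40.0 yw 50.0 z [ 41. 116.] [56 52 42]
-117 slope deg 47.3 line z@-11 70.7 mid y -118.2 yw 51.0 z [ 41. 117.] [165 160 148]
[663.75968795 106.37554175 181.99988038] [-0.19  0.54  1.44  0.85  1.22 -0.24]
```

View pics/t3.png

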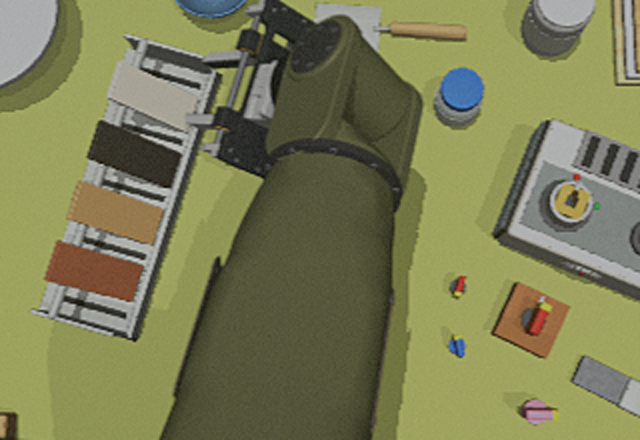

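The top view shows all four tiles leaning: white, black, buff and red along the rack. The key, block and blower are undisturbed. Now I'll refine the key and keyway measurements.

```bash
cat > k.py <<'E'
from h import *
def blob(c,lo,hi,ctr,rad,z):
    # ctr world xy, rad px window ; returns world centroid at height z
    T=np.linalg.inv(c['T']); q=T@np.array([*ctr,z,1]); u=q[0]/q[2]*c['f']+c['cx']; v=q[1]/q[2]*c['f']+c['cy']
    hsv=cv2.cvtColor(c['frame'],cv2.COLOR_RGB2HSV); m=cv2.inRange(hsv,lo,hi); k=np.zeros_like(m); cv2.circle(k,(int(u),int(v)),rad,255,-1)
    m&=k; n=(m>0).sum()
    if n<3: return None,n,(u,v)
    vu=np.argwhere(m>0); ctr=(vu.max(0)+vu.min(0))[::-1]/2
    return ray(c,vu.mean(0)[::-1],z)[0].round(1)[:2],n,(round(u),round(v)),ray(c,ctr,z)[0].round(1)[:2]
RED=((0,140,60),(8,255,255)); RED2=((172,140,60),(180,255,255)); YEL=((20,130,80),(35,255,255)); BRASS=((13,70,90),(26,255,255)); GRN=((45,100,40),(85,255,255)); DARK=((0,0,0),(180,255,70))
E
python3 - <<'E'
from k import *
for n in('top','scene'):
    c=cam(n); P=cloud(c); print(n)
    for nm,col,ct,r,z in(('red',RED,(400,-297),22,92),('yel',YEL,(412,-303),14,92),('brass',BRASS,(538,-330),18,134),('rdot',RED,(574,-347),9,101),('gdot',GRN,(537,-371),9,101),('btn',GRN,(496,-430),18,122)):
        print(nm,*blob(c,*col,ct,r,z))
    f=P.reshape(-1,3)
    for nm,(x,y),r,lo,hi in(('sw',(538,-330),40,130,139),('btn',(496,-430),30,115,130),('keyhead',(400,-297),30,84,98),('block',(400,-297),60,36,45)):
        q=f[(np.hypot(f[:,0]-x,f[:,1]-y)<r)&(f[:,2]>lo)&(f[:,2]<hi)]
        if len(q)>10: rr=cv2.minAreaRect(q[:,:2].astype(np.float32)); print(nm,len(q),q.mean(0).round(1),np.round(rr[0],1),np.round(rr[1],1),round(rr[2],1))
    save(c,n+'k.png',(370,130,480,270) if n=='top' else (110,140,270,260),5)
E
```

```text
top
red [ 396.2 -295. ] 70 (399, 239) [ 397.1 -292.3]
yel [ 412.5 -307.8] 25 (402, 234) [ 404.3 -314.6]
brass [ 537.6 -331.4] 186 (415, 180) [ 537.4 -332.8]
rdot [ 573.8 -346.7] 8 (418, 168) [ 574.1 -347. ]
gdot [ 537.1 -370.7] 9 (428, 183) [ 537.5 -370.4]
btn [ 494.8 -431.3] 132 (456, 198) [ 493.6 -430.8]
sw 315 [ 537.6 -329.5  134.5] [ 537.8 -329.8] [50.3 49. ] 25.1
btn 150 [ 495.6 -430.2  121.4] [ 493.4 -430.6] [33.2 39.3] 48.2
keyhead 87 [ 400.2 -296.3   92.1] [ 399.9 -296.8] [12.5 40.2] 64.0
block 665 [ 399.1 -295.4   40.5] [ 399.8 -296.7] [74.5 74.3] 63.5
scene
red [ 408.7 -290.9] 84 (233, 177) [ 417.3 -290.4]
yel [ 432.1 -302.8] 67 (230, 180) [ 433.6 -303. ]
brass [ 534.8 -329.6] 198 (208, 206) [ 528.3 -327.6]
rdot [ 570.8 -346.4] 13 (201, 231) [ 571.1 -346.6]
gdot [ 533.6 -371. ] 10 (192, 218) [ 533.7 -370.3]
btn [ 499.6 -430.4] 147 (165, 199) [ 499.8 -430.8]
sw 328 [ 539.  -330.9  133.1] [ 537.4 -330.9] [52.  49.1] 8.7
btn 143 [ 497.6 -431.6  120.5] [ 495.8 -432.8] [31.1 29.7] 62.9
keyhead 84 [ 402.7 -298.2   89.6] [ 399.4 -298.4] [14.5 41.2] 62.7
block 415 [ 404.5 -293.2   39.5] [ 397.  -297.6] [76.6 70.9] 64.9
```

View pics/scenek.png

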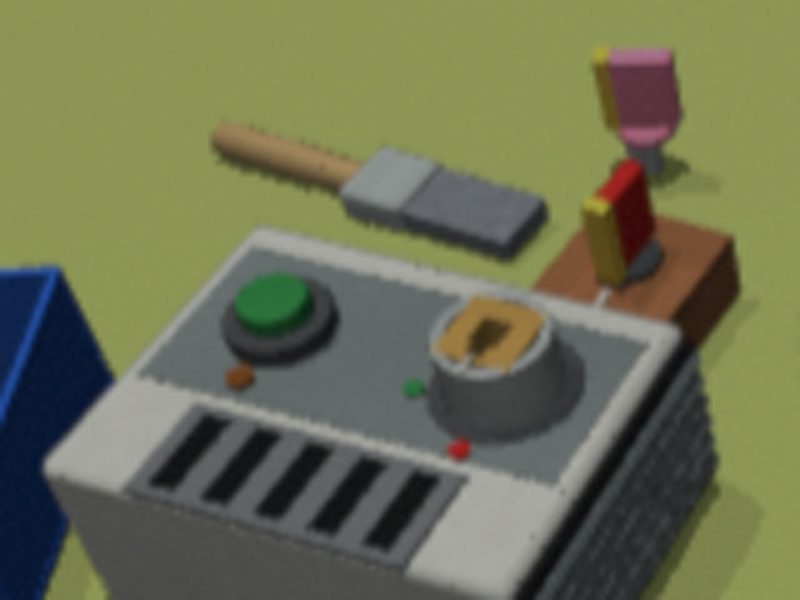

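The scene crop shows the keyhole at (490,338) with its white notch line towards the red dot at (459,450). The key stands in its block at (620,220), and the button is at (272,300). Next I measure the notch angle.

Run:
```python
from k import *
# rectify both views onto plane z=134 around the switch, 0.25 mm/px; x up = world +x, right = -y
out=[]
for n in('top','scene'):
    acc=0
    for _ in range(4):
        c=cam(n); acc=acc+c['frame'].astype(float)
    im=(acc/4).astype(np.uint8)
    g=np.arange(-32,32,.25); X,Y=np.meshgrid(537.6-g,-330-g,indexing='ij')
    T=np.linalg.inv(c['T']); q=np.stack([X,Y,np.full_like(X,134),np.ones_like(X)],-1)@T.T
    mu=(q[...,0]/q[...,2]*c['f']+c['cx']).astype(np.float32); mv=(q[...,1]/q[...,2]*c['f']+c['cy']).astype(np.float32)
    r=cv2.remap(im,mu,mv,cv2.INTER_CUBIC); out.append(r)
    gray=r.max(-1); 
    rad=np.hypot(X-537.6,Y+330)
    d=(gray<85)&(rad<20); w=np.clip(110-gray.astype(float),0,None)*(rad<19)
    cx,cy=(w*X).sum()/w.sum(),(w*Y).sum()/w.sum()
    print(n,'dark centroid',cx,cy,d.sum()*.0625)
    hsv=cv2.cvtColor(r,cv2.COLOR_RGB2HSV)
    b=((hsv[...,1]>90)&(rad<24)).astype(np.uint8); k=max(cv2.findContours(b,0,1)[0],key=cv2.contourArea); rr=cv2.minAreaRect(k); print('brass',rr)
    # profile: dark along rays
    for a in range(-60,15,5):
        t=np.radians(a); rs=np.arange(7,25,1.); ii=((537.6-(537.6+rs*np.cos(t)))/.25+128).astype(int); jj=((-330-(-330+rs*np.sin(t)))/.25+128).astype(int)
        print(a,gray[ii,jj].tolist()) if n=='top' else 0
cv2.imwrite('pics/rect.png',cv2.cvtColor(cv2.resize(np.hstack(out),None,fx=1.5,fy=1.5),cv2.COLOR_RGB2BGR))
```

```text
top dark centroid 539.85701482151 -332.7294774477888 172.375
brass ((132.26193237304688, 128.02919006347656), (151.0911407470703, 151.32911682128906), 22.750974655151367)
-60 [60, 58, 77, 110, 143, 166, 180, 181, 181, 181, 178, 175, 175, 175, 175, 176, 176, 172]
-55 [64, 66, 81, 106, 133, 148, 161, 171, 177, 182, 183, 178, 173, 171, 169, 169, 171, 176]
-50 [63, 65, 75, 88, 97, 110, 127, 152, 167, 177, 182, 183, 176, 165, 162, 164, 174, 177]
-45 [62, 61, 66, 69, 67, 73, 90, 114, 147, 168, 179, 180, 167, 146, 139, 161, 180, 177]
-40 [63, 57, 60, 59, 52, 44, 55, 76, 113, 149, 163, 161, 145, 128, 130, 153, 177, 176]
-35 [64, 56, 55, 57, 48, 40, 42, 66, 108, 143, 163, 170, 165, 158, 159, 182, 184, 173]
-30 [66, 57, 53, 53, 52, 49, 53, 68, 102, 149, 173, 185, 180, 173, 177, 182, 179, 174]
-25 [69, 58, 52, 50, 51, 60, 65, 75, 114, 158, 180, 183, 173, 162, 168, 171, 161, 152]
-20 [69, 61, 58, 59, 61, 73, 81, 98, 131, 164, 175, 163, 146, 140, 142, 154, 155, 152]
-15 [69, 65, 71, 80, 95, 106, 117, 139, 152, 168, 172, 160, 138, 115, 127, 161, 176, 176]
-10 [74, 76, 91, 117, 134, 139, 147, 163, 169, 176, 179, 170, 140, 105, 111, 156, 185, 181]
-5 [80, 91, 112, 142, 166, 165, 168, 175, 178, 182, 184, 176, 150, 131, 133, 165, 191, 175]
0 [84, 101, 131, 160, 181, 183, 178, 179, 180, 181, 182, 178, 164, 154, 157, 173, 180, 163]
5 [88, 111, 149, 170, 185, 184, 177, 176, 176, 175, 175, 174, 173, 172, 174, 176, 169, 152]
10 [94, 126, 162, 177, 187, 183, 176, 174, 174, 175, 175, 175, 177, 178, 178, 178, 170, 151]
scene dark centroid 539.1816491133518 -332.5563409010951 165.125
brass ((132.802001953125, 129.96583557128906), (149.85287475585938, 146.4706573486328), 23.02549171447754)
```

View pics/rect.png

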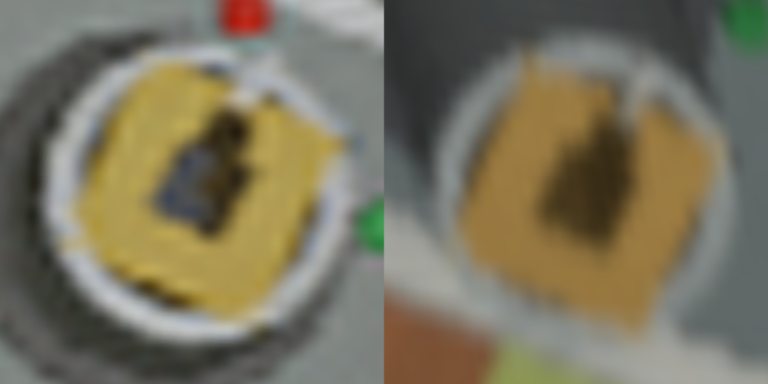

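Both rectified views show the notch and white line pointing up-right, about −23° to −29°. The hole centre is near (537.5,−331), and the parked key has the same yaw of about −26°. Next I go to the key.

Run:
```python
from h import *
delta([399.7,-297.2,200],down(np.pi/2-.456))
```

```text
d [-0.5252, -0.8112, 0.0496] [-0.2479, -0.1089, 0.4201] mm [-263. -406.   25.] deg 90.0
```

servo_tool([
  [[-0.5252,-0.8112,0.05,-0.2479,-0.1089,0.4201,0.5],[-0.5252,-0.8112,0.05,-0.2479,-0.1089,0.4201,0.5],[-0.5252,-0.8112,0.05,-0.2479,-0.1089,0.4201,0.5],[-0.5252,-0.8112,0.05,-0.2479,-0.1089,0.4201,0.5],[-0.5252,-0.8112,0.05,-0.2479,-0.1089,0.4201,0.5],[-0.5252,-0.8112,0.05,-0.2479,-0.1089,0.4201,0.5],[-0.5252,-0.8112,0.05,-0.2479,-0.1089,0.4201,0.5],[-0.5252,-0.8112,0.05,-0.2479,-0.1089,0.4201,0.5],[-0.5252,-0.8112,0.05,-0.2479,-0.1089,0.4201,0.5],[-0.5252,-0.8112,0.05,-0.2479,-0.1089,0.4201,0.5]],
])

```text
clock: 30.7
eef_pos: [398.4, -299.6, 201.1]
eef_rot: [3.12, -0.028, 2.632]
wrist_force: [-0.1, -0.7, -0.0]
finger_gap: 47.1
finger_force: 0.0
```

servo_tool([
  [[0,0,0,0,0,0,0.5],[0,0,0,0,0,0,0.5]],
])

```text
clock: 30.9
eef_pos: [399.9, -297.2, 201.0]
eef_rot: [3.116, -0.031, 2.625]
wrist_force: [0.9, -0.3, -0.2]
finger_gap: 47.1
finger_force: 0.0
```

Run:
```python
from h import *
delta([399.7,-297.2,150],down(np.pi/2-.456)); print(pose()[0]['joints'].round(2),pose()[1])
```

```text
d [-0.0003, -0.0, -0.1019] [-0.0118, -0.0048, 0.0195] mm [ -0.  -0. -51.] deg 4.2
[-0.72  0.21  1.65  0.02  1.32 -1.78] [ 399.86074544 -297.19804838  200.95485902]
```

servo_tool([
  [[0,0,-0.05,-0.0118,-0.0048,0.0195,0.5],[0,0,-0.1,-0.0118,-0.0048,0.0195,0.5],[0,0,-0.15,-0.0118,-0.0048,0.0195,0.5],[0,0,-0.2,-0.0118,-0.0048,0.0195,0.5],[0,0,-0.2,-0.0118,-0.0048,0.0195,0.5],[0,0,-0.2,-0.0118,-0.0048,0.0195,0.5]],
])

```text
clock: 31.5
eef_pos: [400.4, -297.0, 101.2]
eef_rot: [-3.141, -0.0, 2.688]
wrist_force: [-0.2, -0.8, 0.8]
finger_gap: 46.9
finger_force: 0.0
```

Run:
```python
from h import *
delta([399.7,-297.2,62],down(np.pi/2-.456))
```

```text
d [-0.0015, -0.0005, -0.0783] [0.0001, -0.0002, -0.0007] mm [ -1.  -0. -39.] deg 0.1
```

servo_tool([
  [[-0.0015,-0.0005,-0.05,0,0,-0.0007,0.5],[-0.0015,-0.0005,-0.0783,0,0,-0.0007,0.5],[-0.0015,-0.0005,-0.0783,0,0,-0.0007,0.5],[-0.0015,-0.0005,-0.0783,0,0,-0.0007,0.5]],
])

```text
clock: 31.9
eef_pos: [399.8, -298.0, 63.1]
eef_rot: [-3.14, 0.002, 2.686]
wrist_force: [-0.3, 0.0, 0.4]
finger_gap: 47.0
finger_force: 0.0
```

servo_tool([
  [[0,0,0,0,0,0,1],[0,0,0,0,0,0,1],[0,0,0,0,0,0,1],[0,0,0,0,0,0,1],[0,0,0,0,0,0,1],[0,0,0,0,0,0,1],[0,0,0,0,0,0,1],[0,0,0,0,0,0,1]],
], newtons=30)

```text
clock: 32.7
eef_pos: [399.1, -297.8, 61.8]
eef_rot: [-3.14, 0.001, 2.686]
wrist_force: [-0.7, -0.1, 1.7]
finger_gap: 11.4
finger_force: 30.0
```

servo_tool([
  [[0,0,0.04,0,0,0,1],[0,0,0.1,0,0,0,1],[0,0,0.2,0,0,0,1],[0,0,0.3,0,0,0,1],[0,0,0.3,0,0,0,1],[0,0,0.3,0,0,0,1],[0,0,0.3,0,0,0,1]],
])

```text
clock: 33.4
eef_pos: [398.6, -297.3, 210.2]
eef_rot: [-3.141, -0.002, 2.686]
wrist_force: [0.4, -0.3, 0.3]
finger_gap: 11.8
finger_force: 30.0
```

servo_tool([
  [[0.1,-0.02,0,0,0,0,1],[0.2,-0.04,0,0,0,0,1],[0.276,-0.066,0,0,0,0,1],[0.276,-0.066,0,0,0,0,1],[0.276,-0.066,0,0,0,0,1],[0.276,-0.066,0,0,0,0,1]],
])

```text
clock: 34.0
eef_pos: [536.2, -330.5, 210.9]
eef_rot: [-3.141, -0.001, 2.686]
wrist_force: [-0.4, 0.4, 1.3]
finger_gap: 12.1
finger_force: 30.0
```

Run:
```python
from k import *
s,p,R=pose(); print(p,s['eef_rot'],s['finger_gap'],s['joints'].round(2)); delta([537.2,-330.7,200],down(np.pi/2-.456))
c=cam('scene'); save(c,'s4.png',(110,90,290,240),4)
P=cloud(c)
```

```text
[ 536.22299993 -330.46228336  210.9027387 ] [-3.14059988e+00 -1.02097591e-03  2.68576236e+00] 12.128078041122015 [-0.61  0.48  1.26 -0.    1.4  -1.72]
d [0.002, -0.0005, -0.0218] [0.0001, -0.0004, -0.0001] mm [  1.  -0. -11.] deg 0.1
```

View pics/s4.png

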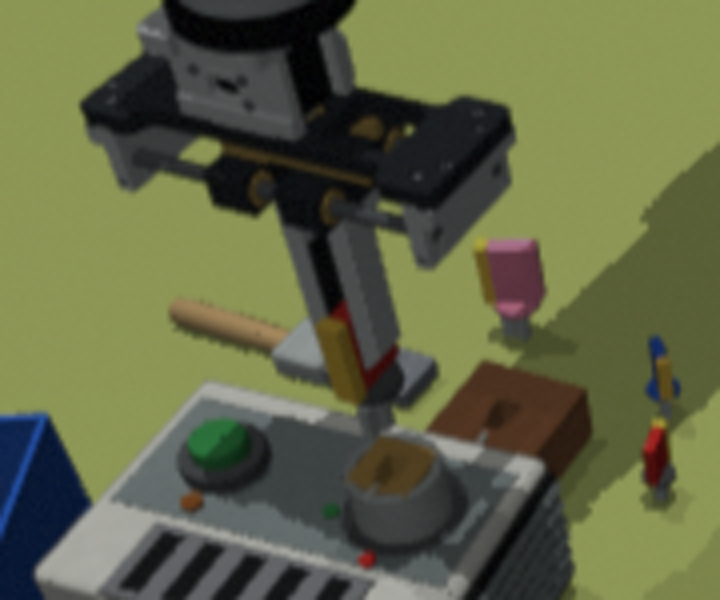

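The scene view shows the key upright in the fingers, directly over the switch, with its yellow edge and bit towards the notch side. Now I lower it.

servo_tool([
  [[0.002,-0.0005,-0.03,0,0,0,1],[0.002,-0.0005,-0.045,0,0,0,1],[0.002,-0.0005,-0.045,0,0,0,1],[0.002,-0.0005,-0.045,0,0,0,1]],
])

```text
clock: 34.45
eef_pos: [537.9, -330.9, 189.1]
eef_rot: [-3.14, 0.0, 2.686]
wrist_force: [0.9, -0.1, -0.1]
finger_gap: 11.5
finger_force: 30.0
```

Run:
```python
from k import *
s,p,R=pose(); print(p,s['wrist_force']); delta([537.2,-330.7,180],down(np.pi/2-.456))
```

```text
[ 537.91427788 -330.93604254  189.13253285] [ 0.9373931  -0.08610803 -0.06261773]
d [-0.0014, 0.0005, -0.0183] [0.0004, -0.0001, -0.0001] mm [-1.  0. -9.] deg 0.1
```

servo_tool([
  [[-0.001,0.0005,-0.006,0,0,0,1],[-0.001,0.0005,-0.01,0,0,0,1],[-0.001,0.0005,-0.014,0,0,0,1],[-0.001,0.0005,-0.018,0,0,0,1],[-0.001,0.0005,-0.018,0,0,0,1]],
])

```text
clock: 34.95
eef_pos: [537.5, -330.6, 179.9]
eef_rot: [-3.14, 0.0, 2.686]
wrist_force: [-0.2, -0.4, -0.8]
finger_gap: 12.0
finger_force: 30.0
```

servo_tool([
  [[0,0,-0.004,0,0,0,1],[0,0,-0.008,0,0,0,1],[0,0,-0.012,0,0,0,1],[0,0,-0.012,0,0,0,1]],
])

```text
clock: 35.35
eef_pos: [537.5, -330.7, 173.8]
eef_rot: [-3.14, 0.0, 2.686]
wrist_force: [0.2, -0.3, -1.2]
finger_gap: 12.3
finger_force: 30.0
```

servo_tool([
  [[0,0,-0.006,0,0,0,1],[0,0,-0.012,0,0,0,1],[0,0,-0.018,0,0,0,1],[0,0,-0.024,0,0,0,1],[0,0,-0.03,0,0,0,1],[0,0,-0.033,0,0,0,1],[0,0,-0.033,0,0,0,1]],
])

```text
clock: 36.05
eef_pos: [537.5, -330.7, 157.4]
eef_rot: [-3.14, 0.0, 2.686]
wrist_force: [-0.4, 0.3, -0.5]
finger_gap: 11.7
finger_force: 30.0
```

servo_tool([
  [[0,0,-0.002,0,0,0,1],[0,0,-0.004,0,0,0,1],[0,0,-0.004,0,0,0,1],[0,0,-0.004,0,0,0,1]],
])

```text
clock: 36.45
eef_pos: [537.6, -330.7, 155.8]
eef_rot: [-3.14, 0.001, 2.686]
wrist_force: [0.3, -0.9, 0.5]
finger_gap: 11.8
finger_force: 30.0
```

servo_tool([
  [[0,0,0,0,0,-0.035,1],[0,0,0,0,0,-0.07,1],[0,0,0,0,0,-0.105,1],[0,0,0,0,0,-0.14,1],[0,0,0,0,0,-0.175,1],[0,0,0,0,0,-0.21,1],[0,0,0,0,0,-0.245,1],[0,0,0,0,0,-0.28,1],[0,0,0,0,0,-0.315,1],[0,0,0,0,0,-0.35,1]],
])

```text
clock: 37.45
eef_pos: [538.1, -331.2, 155.9]
eef_rot: [3.141, 0.002, 1.582]
wrist_force: [2.7, -5.1, -2.9]
finger_gap: 11.8
finger_force: 30.0
```

Run:
```python
from k import *
s,p,R=pose(); print(p,s['eef_rot'],s['wrist_force'],s['moment'],s['joints'].round(2)); delta([537.5,-330.7,156],down(np.pi/2-.456-1.2))
```

```text
[ 538.05991746 -331.17932296  155.85970472] [3.14133585e+00 1.86798444e-03 1.58198480e+00] [ 2.7347282  -5.05931672 -2.87532544] [-0.98862137 -0.94714456  0.0121889 ] [-0.61  0.52  1.33 -0.    1.29 -0.62]
d [-0.0011, 0.001, 0.0003] [0.0006, 0.0001, -0.0307] mm [-1.  0.  0.] deg 5.5
```

servo_tool([
  [[0,0.0005,0,0,0,-0.015,1],[0,0.0005,0,0,0,-0.03,1],[0,0.0005,0,0,0,-0.045,1],[0,0.0005,0,0,0,-0.045,1]],
])

```text
clock: 37.85
eef_pos: [538.0, -330.8, 155.9]
eef_rot: [3.141, 0.001, 1.444]
wrist_force: [3.0, -2.2, -1.7]
finger_gap: 11.7
finger_force: 30.0
```

Run:
```python
from k import *
s,p,R=pose(); print(p,s['eef_rot'],s['wrist_force'],s['moment'],s['joints'].round(3))
```

```text
[ 538.00765718 -330.81513739  155.93830112] [3.14136445e+00 1.34572568e-03 1.44412614e+00] [ 3.03803695 -2.24480342 -1.70210233] [-0.4896192  -0.89105406  0.05311006] [-6.090e-01  5.220e-01  1.328e+00 -1.000e-03  1.291e+00 -4.820e-01]
```

servo_tool([
  [[0,0,0,0,0,-0.01,1],[0,0,0,0,0,-0.02,1],[0,0,0,0,0,-0.02,1],[0,0,0,0,0,-0.02,1]],
])

```text
clock: 38.25
eef_pos: [537.9, -330.7, 155.9]
eef_rot: [-3.142, 0.001, 1.384]
wrist_force: [4.5, -2.7, -0.3]
finger_gap: 11.8
finger_force: 30.0
```

Run:
```python
from k import *
s,p,R=pose(); print(p,s['eef_rot'],s['wrist_force'],s['moment'],s['joints'].round(3))
```

```text
[ 537.91579284 -330.67882665  155.92701478] [-3.14150930e+00  1.01861354e-03  1.38387838e+00] [ 4.53044131 -2.68466616 -0.32139133] [-0.7133776  -1.11874286 -0.02256847] [-6.090e-01  5.210e-01  1.328e+00 -1.000e-03  1.292e+00 -4.220e-01]
```

servo_tool([
  [[0,0,0,0,0,-0.01,1],[0,0,0,0,0,-0.02,1],[0,0,0,0,0,-0.03,1],[0,0,0,0,0,-0.03,1],[0,0,0,0,0,-0.03,1]],
])

```text
clock: 38.75
eef_pos: [538.1, -330.7, 155.9]
eef_rot: [3.141, 0.001, 1.29]
wrist_force: [7.1, -3.4, -2.8]
finger_gap: 11.7
finger_force: 30.2
```

Run:
```python
from k import *
s,p,R=pose(); print(p,s['eef_rot'],s['wrist_force'],s['moment'],s['joints'].round(3),s['effort'].round(2))
```

```text
[ 538.09111145 -330.71212809  155.91775831] [3.14118843e+00 1.15763321e-03 1.29013109e+00] [ 7.14652591 -3.3970462  -2.81092517] [-0.9664623  -1.45327304  0.39124183] [-6.090e-01  5.220e-01  1.328e+00 -1.000e-03  1.291e+00 -3.280e-01] [ -0.23 -65.51 -32.44   0.14   2.18   0.46]
```

servo_tool([
  [[0,0,0,0,0,0.01,1],[0,0,0,0,0,0.025,1],[0,0,0,0,0,0.025,1],[0,0,0,0,0,0.025,1]],
])

```text
clock: 39.15
eef_pos: [537.9, -330.7, 155.9]
eef_rot: [-3.142, 0.001, 1.368]
wrist_force: [4.6, -3.0, -1.9]
finger_gap: 12.3
finger_force: 30.0
```

Run:
```python
from k import *
s,p,R=pose(); print(p,s['eef_rot'],s['wrist_force'],s['moment'],s['effort'][5])
```

```text
[ 537.91545099 -330.67119759  155.93615603] [-3.14155182e+00  1.02013061e-03  1.36833070e+00] [ 4.55928937 -3.01180812 -1.94812281] [-0.8212845  -1.15061078  0.04431364] -0.006325126014417037
```

The moment rose to 0.39 N m at the stop, and I've backed off inside the play. I'll release the key and press the button.

servo_tool([
  [[0,0,0,0,0,0,0.6],[0,0,0,0,0,0,0.5],[0,0,0,0,0,0,0.5],[0,0,0,0,0,0,0.5],[0,0,0,0,0,0,0.5],[0,0,0.03,0,0,0,0.5],[0,0,0.08,0,0,0,0.5],[0,0,0.14,0,0,0,0.5],[0,0,0.14,0,0,0,0.5],[0,0,0.14,0,0,0,0.5]],
])

```text
clock: 40.15
eef_pos: [537.7, -330.5, 226.8]
eef_rot: [3.141, 0.001, 1.367]
wrist_force: [-0.1, 0.4, 0.2]
finger_gap: 46.9
finger_force: 0.0
```

servo_tool([
  [[-0.042,-0.1,0,0,0,0,1],[-0.084,-0.2,0,0,0,0,1],[-0.084,-0.2,0,0,0,0,1],[-0.084,-0.2,0,0,0,0,1],[-0.084,-0.2,-0.05,0,0,0,1],[-0.084,-0.2,-0.1,0,0,0,1],[-0.084,-0.2,-0.15,0,0,0,1],[-0.084,-0.2,-0.18,0,0,0,1],[-0.084,-0.2,-0.18,0,0,0,1]],
])

```text
clock: 41.05
eef_pos: [495.5, -428.9, 133.5]
eef_rot: [-3.137, -0.002, 1.368]
wrist_force: [0.4, -1.0, 0.2]
finger_gap: 0.5
finger_force: 0.0
```

Run:
```python
from k import *
s,p,R=pose(); print(p,s['wrist_force'],s['finger_gap'])
c=cam('scene'); save(c,'s5.png',(110,90,290,240),4)
```

```text
[ 495.50179191 -428.87006592  133.52614848] [ 0.41215793 -0.97921053  0.22756318] 0.4937001974864381
```

View pics/s5.png

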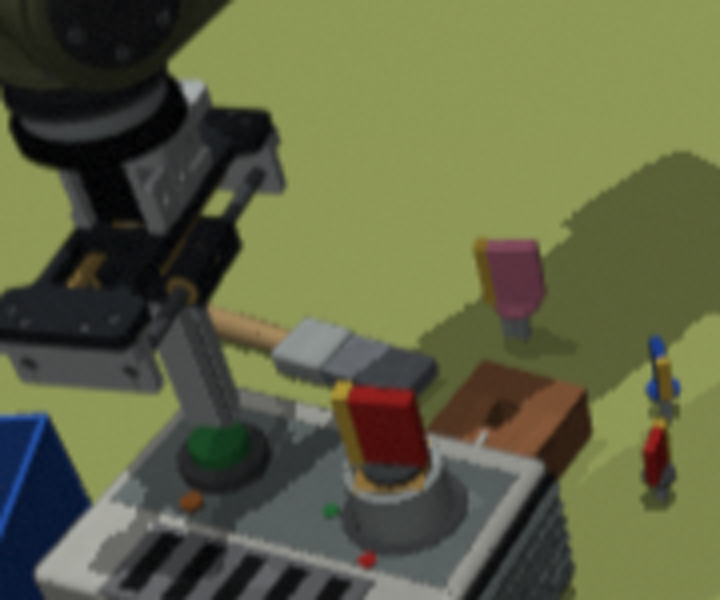

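The view shows the key seated and turned so its yellow edge is on the green-dot side. The closed fingers are above the button at (220,445). Now I press.

servo_tool([
  [[0,0,-0.015,0,0,0,1],[0,0,-0.025,0,0,0,1],[0,0,-0.03,0,0,0,1],[0,0,-0.034,0,0,0,1],[0,0,-0.036,0,0,0,1],[0,0,-0.036,0,0,0,1]],
])

```text
clock: 41.7
eef_pos: [495.7, -430.5, 118.1]
eef_rot: [-3.141, 0.001, 1.367]
wrist_force: [-0.4, 1.5, 4.3]
finger_gap: 0.4
finger_force: 1.9
```

servo_tool([
  [[0,0,-0.004,0,0,0,1],[0,0,-0.007,0,0,0,1],[0,0,-0.009,0,0,0,1],[0,0,-0.009,0,0,0,1]],
])

```text
clock: 42.1
eef_pos: [495.9, -430.6, 115.9]
eef_rot: [3.141, 0.002, 1.367]
wrist_force: [-6.0, 8.5, 23.0]
finger_gap: 0.4
finger_force: 11.5
```

servo_tool([
  [[0,0,0.05,0,0,0,0.5],[0,0,0.15,0,0,0,0.5],[0,0,0.22,0,0,0,0.5],[0.04,0.1,0.22,0,0,0,0.5],[0.084,0.2,0.22,0,0,0,0.5],[0.084,0.2,0.22,0,0,0,0.5],[0.084,0.2,0.22,0,0,0,0.5],[0.084,0.2,0.22,0,0,0,0.5]],
])

```text
clock: 42.9
eef_pos: [537.2, -331.3, 222.9]
eef_rot: [-3.14, 0.001, 1.366]
wrist_force: [-0.3, 0.0, -0.6]
finger_gap: 47.2
finger_force: 0.0
```

Run:
```python
from k import *
s,p,R=pose(); print(s['finger_gap'],s['eef_rot']); delta([537.7,-330.7,156],Ro.from_euler('xyz',[np.pi,0,1.368]))
```

```text
47.18188494734221 [-3.13999848e+00  8.29033229e-04  1.36612070e+00]
d [0.001, 0.0013, -0.1339] [0.0002, -0.0006, 0.0006] mm [  0.   1. -67.] deg 0.1
```

servo_tool([
  [[0.001,0.001,-0.06,0,0,0,0.5],[0.001,0.001,-0.12,0,0,0,0.5],[0.001,0.001,-0.134,0,0,0,0.5],[0.001,0.001,-0.134,0,0,0,0.5],[0.001,0.001,-0.134,0,0,0,0.5]],
])

```text
clock: 43.4
eef_pos: [538.3, -330.9, 157.7]
eef_rot: [3.141, 0.001, 1.366]
wrist_force: [0.2, -0.3, 0.1]
finger_gap: 47.5
finger_force: 0.0
```

servo_tool([
  [[0,0,0,0,0,0,1],[0,0,0,0,0,0,1],[0,0,0,0,0,0,1],[0,0,0,0,0,0,1],[0,0,0,0,0,0,1],[0,0,0,0,0,0,1],[0,0,0,0,0,0,1],[0,0,0,0,0,0,1]],
], newtons=30)

```text
clock: 44.2
eef_pos: [538.3, -330.0, 156.4]
eef_rot: [-3.141, 0.001, 1.367]
wrist_force: [1.5, -0.9, 1.7]
finger_gap: 11.5
finger_force: 30.0
```

Run:
```python
from k import *
s,p,R=pose(); print(p,s['wrist_force'],s['moment'],s['effort'][5],s['eef_rot'])
```

```text
[ 538.26395573 -330.01458447  156.38456175] [ 1.50711274 -0.85631034  1.67121739] [-0.13929115 -0.52563488 -0.00124209] 0.02261185843963176 [-3.14093636e+00  7.02781034e-04  1.36655966e+00]
```

servo_tool([
  [[0,0,0.01,0,0,0,1],[0,0,0.025,0,0,0,1],[0,0,0.04,0,0,0,1],[0,0,0.06,0,0,0,1],[0,0,0.09,0,0,0,1],[0,0,0.12,0,0,0,1],[0,0,0.12,0,0,0,1]],
])

```text
clock: 44.9
eef_pos: [538.6, -330.4, 219.4]
eef_rot: [3.139, 0.002, 1.366]
wrist_force: [0.7, -0.3, -1.0]
finger_gap: 11.7
finger_force: 30.0
```

Run:
```python
from k import *
s,p,R=pose(); print(p,s['wrist_force'],s['finger_gap'])
c=cam('scene'); save(c,'s6.png',(110,90,290,240),4)
delta([399.1,-297.6,p[2]],down(np.pi/2-.456))
```

```text
[ 538.59460485 -330.39368815  219.40437136] [ 0.66005395 -0.30183039 -0.98474269] 11.69761922129576
d [-0.2783, 0.0651, 0.0035] [0.0004, 0.0004, 0.4199] mm [-139.   33.    2.] deg 75.6
```

View pics/s6.png

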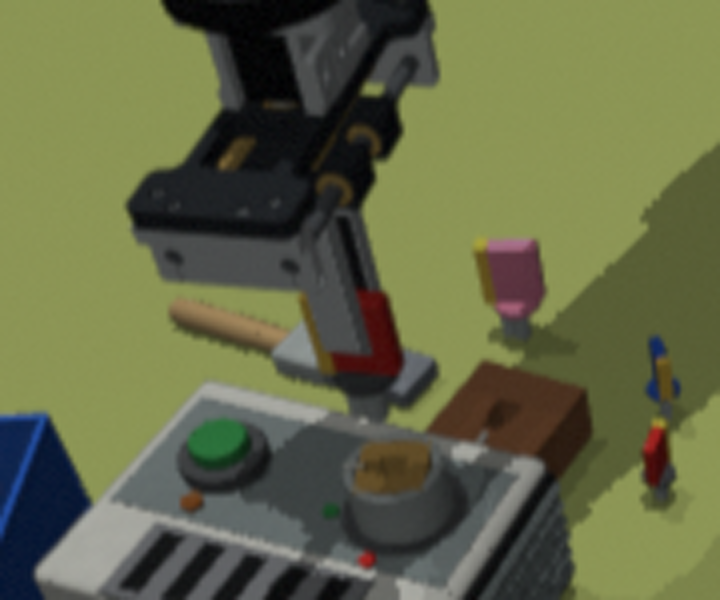

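The key is out and held upright over the switch, and the empty block is at (510,410). Now I carry the key back.

servo_tool([
  [[-0.05,0.01,0,0,0,0.042,1],[-0.1,0.02,0,0,0,0.084,1],[-0.15,0.03,0,0,0,0.126,1],[-0.2,0.045,0,0,0,0.168,1],[-0.25,0.055,0,0,0,0.21,1],[-0.2783,0.066,0,0,0,0.252,1],[-0.2783,0.066,0,0,0,0.294,1],[-0.2783,0.066,0,0,0,0.336,1],[-0.2783,0.066,0,0,0,0.378,1],[-0.2783,0.066,0,0,0,0.42,1]],
])

```text
clock: 45.95
eef_pos: [398.6, -296.7, 215.7]
eef_rot: [-3.141, -0.0, 2.691]
wrist_force: [-0.2, -0.1, -0.2]
finger_gap: 11.6
finger_force: 30.0
```

servo_tool([
  [[0,0,-0.1,0,0,0,1],[0,0,-0.16,0,0,0,1],[0,0,-0.19,0,0,0,1],[0,0,-0.2,0,0,0,1],[0,0,-0.2,0,0,0,1]],
])

```text
clock: 46.45
eef_pos: [398.7, -296.8, 115.9]
eef_rot: [-3.141, -0.001, 2.686]
wrist_force: [0.5, 0.0, 0.6]
finger_gap: 11.6
finger_force: 30.0
```

Run:
```python
from k import *
s,p,R=pose(); print(p,s['wrist_force']); delta([399.0,-297.1,90],down(np.pi/2-.456))
```

```text
[ 398.72115703 -296.80008437  115.88529281] [0.50780866 0.00783074 0.56627644]
d [0.0006, -0.0006, -0.0518] [0.0002, -0.0003, -0.0001] mm [  0.  -0. -26.] deg 0.1
```

servo_tool([
  [[0.0005,-0.0005,-0.03,0,0,0,1],[0.0005,-0.0005,-0.045,0,0,0,1],[0.0005,-0.0005,-0.052,0,0,0,1],[0.0005,-0.0005,-0.058,0,0,0,1],[0.0005,-0.0005,-0.064,0,0,0,1],[0.0005,-0.0005,-0.064,0,0,0,1]],
])

```text
clock: 47.05
eef_pos: [399.2, -297.2, 84.2]
eef_rot: [-3.14, 0.001, 2.686]
wrist_force: [0.1, -0.2, -0.2]
finger_gap: 11.7
finger_force: 30.0
```

servo_tool([
  [[0,0,-0.01,0,0,0,1],[0,0,-0.02,0,0,0,1],[0,0,-0.03,0,0,0,1],[0,0,-0.04,0,0,0,1],[0,0,-0.042,0,0,0,1],[0,0,-0.042,0,0,0,1]],
])

```text
clock: 47.65
eef_pos: [399.1, -297.2, 63.0]
eef_rot: [-3.141, 0.0, 2.686]
wrist_force: [-0.2, 0.2, -0.9]
finger_gap: 11.6
finger_force: 30.0
```

Fully in. I'll release, retreat upward, and check.

servo_tool([
  [[0,0,-0.002,0,0,0,1],[0,0,-0.002,0,0,0,0.5],[0,0,-0.002,0,0,0,0.5],[0,0,-0.002,0,0,0,0.5],[0,0,-0.002,0,0,0,0.5],[0,0,-0.002,0,0,0,0.5],[0,0,0.05,0,0,0,0.5],[0,0,0.13,0,0,0,0.5],[0,0,0.2,0,0,0,0.5],[0,0,0.3,0,0,0,0.5]],
])

```text
clock: 48.65
eef_pos: [398.5, -296.6, 213.5]
eef_rot: [-3.141, -0.002, 2.686]
wrist_force: [0.1, -0.5, 0.6]
finger_gap: 47.2
finger_force: 0.0
```

servo_tool([
  [[-0.1,0.05,0.1,0,0,0,0.5],[-0.16,0.25,0.1,0,0,0,0.5],[-0.16,0.5,0.1,0,0,0,0.5],[-0.16,0.6,0.1,0,0,0,0.5],[-0.16,0.6,0.1,0,0,0,0.5],[-0.16,0.6,0.1,0,0,0,0.5],[-0.16,0.6,0.1,0,0,0,0.5],[-0.16,0.6,0.1,0,0,0,0.5],[-0.16,0.6,0.1,0,0,0,0.5]],
])

```text
clock: 49.55
eef_pos: [319.2, 3.2, 263.4]
eef_rot: [-3.14, 0.001, 2.689]
wrist_force: [-0.4, -0.6, -0.6]
finger_gap: 47.2
finger_force: 0.0
```

Run:
```python
from k import *
c=cam('top'); leaned(c); P=cloud(c); f=P.reshape(-1,3)
q=f[(np.hypot(f[:,0]-400,f[:,1]+297)<30)&(f[:,2]>84)&(f[:,2]<100)]; print('key',len(q),q.mean(0).round(1),cv2.minAreaRect(q[:,:2].astype(np.float32)))
im=c['frame']; g=np.arange(-32,32,.25); X,Y=np.meshgrid(537.6-g,-330-g,indexing='ij')
w=np.stack([X,Y,np.full_like(X,134),np.ones_like(X)],-1)@np.linalg.inv(c['T']).T
r=cv2.remap(im,(w[...,0]/w[...,2]*c['f']+c['cx']).astype(np.float32),(w[...,1]/w[...,2]*c['f']+c['cy']).astype(np.float32),cv2.INTER_CUBIC)
b=((cv2.cvtColor(r,cv2.COLOR_RGB2HSV)[...,1]>90)&(np.hypot(X-537.6,Y+330)<24)).astype(np.uint8); k=max(cv2.findContours(b,0,1)[0],key=cv2.contourArea); print(cv2.minAreaRect(k))
full=cv2.resize(im[80:310,140:500],None,fx=1.6,fy=1.6); r2=cv2.resize(r,(368,368)); r2=r2[:, :224]
cv2.imwrite('pics/fin.png',cv2.cvtColor(np.hstack([full,cv2.resize(r,(224,368))]),cv2.COLOR_RGB2BGR))
print(pose()[1],pose()[0]['wrist_force'])
```

```text
117 slope deg 47.6 line z@-11 69.8 mid y 115.5 yw 50.0 z [ 41. 117.] [109  68  44]
39 slope deg 46.4 line z@-11 71.0 mid y 38.0 yw 50.0 z [ 41. 115.] [133 107  68]
-39 slope deg 46.5 line z@-11 71.0 mid y -40.0 yw 51.0 z [ 41. 115.] [48 45 34]
-117 slope deg 47.4 line z@-11 70.6 mid y -118.4 yw 50.0 z [ 41. 116.] [147 143 131]
key 87 [ 402.  -295.6   91.6] ((401.3108215332031, -295.7079772949219), (12.379461288452148, 39.83074951171875), 63.170902252197266)
((133.3966064453125, 128.7058563232422), (151.1468963623047, 153.2037353515625), 3.468229293823242)
[319.26162051   2.47389965 263.2546507 ] [ 0.48677869 -0.31658207 -0.02395779]
```

View pics/fin.png

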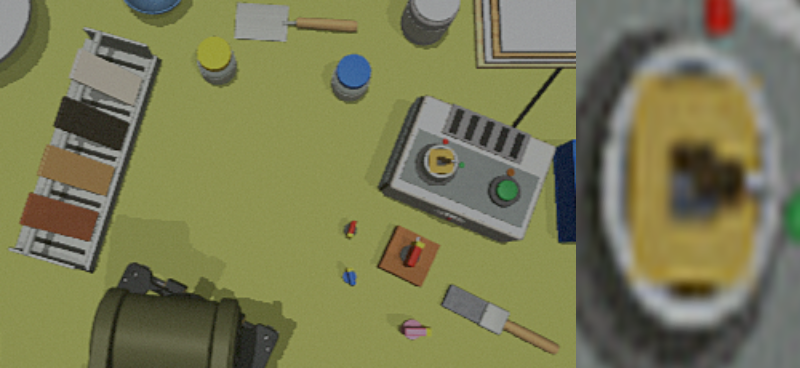

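The final view shows four tiles leaning on the rack, the key in its block, and the notch at the green dot (brass turned about 70°). Both jars are upright, so I'll hand in.

```bash
python3 -c "
from cell import manip
print(manip.sign_off())"
```

```text
the job is handed in; nothing more can be done
None
```

Handed in at about 50 s with no verdict returned: the last camera check showed all four tiles leaning at 46–48°, the switch at its on stop, the key back in its block and both jars upright, and the start button had been pressed to its stop.

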